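# Check a dough sheeter's thickness settings with gauges

## Robot

A 6-joint arm with a two-finger parallel gripper is mounted at the origin on a cart in front of the work surface, level with it; the furniture and walls round the work are solid. World frame = base frame: x ahead of the robot, y to its left, z up, the work surface at z = 0. Lengths are in m, angles in degrees, forces in N, time in s.
With the tool pointing down it reaches from about 0.275 to 0.875 m from the base axis. Payload 12.5 kg.
Tool frame: the origin (TCP) lies at the very end of the fingers, on their centre line; the grasp point (between the pads) lies grip_depth behind it (grip_depth is the distance from the TCP to the grasp point, in m); z points along the fingers, y is the line along which they close (so a half turn about z gives the same grasp; the last joint's range is limited). The gripper opens to 85 mm and grips with 20 to 120 N. Pads are 22 mm wide; open, the fingers measure 114 mm over their backs; the gripper's body (76 mm by 85 mm) begins 54 mm behind the grasp point. The pads swing forward as they close: fully open they stand 13 mm farther back than shut.
Start: joints at [-4.847, 20.094, 94.641, -0, 65.266, -4.847], TCP at [0.55, 0, 0.231] pointing down, gripper open.
Joint ranges: [-157.81, 157.81], [-45, 120.19], [0.68, 151.7], [-89.99, 269.99], [4.06, 180], [-164.3, 164.3]. Speed limits (degrees/s): [127.2, 127.2, 159.86, 180, 180, 180].

## Interface

Orientations are given as a 3x3 rotation matrix whose columns are the frame's x, y, z axes.
In Python, from workcell import sense, snapshot, close_job, spot_in, grip_depth gives the robot as it stands.
- The arm moves only by the tool send_rows, never from a script. Its arguments are lists of equal length, an entry for each row: "translation": the shift along the tool's x, y, z in mm, a list of three; "yaw": the turn about the tool's z in degrees; "gripper": the opening, from -1 (shut) to 1 (fully open). A call has 1 to 20 rows; each row shifts and turns the commanded pose from where the row before left it, along the tool's axes as they then stand; what a row does not reach is not made up. A row lasts 1/12 s, in which the tool goes at most 41.7 mm and 7.16 degrees, less where a joint would pass 70% of its speed; a pose out of reach is approached as far as the arm can. A call is refused whole if a number of a shift passes 41.7 or a number of a turn 7.16, either way. A call with a gripper value outside its range is refused whole. The fingers move at their own pace and stop on an object; "grip_force" is the grip in N (left out, the last holds). Time passes only in rows, so rows that do not move let the fingers close. It gives the time, the measured TCP pose, the force, the opening and the grip force at its end, in the units of the state.
- sense(): the state, without advancing time (a new reading comes with each control period).
- snapshot(name): name is "scene" or "side" or "wrist"; returns a dict with "frame" (420x560x3 uint8, red, green, blue), "vertical_fov" (degrees; the focal length in pixels is half the picture's height over the tangent of half this angle, whatever the lens; pixels are square), "cx", "cy" (the principal point, pixels), "R" (3x3) and "t" (3): a world point X has camera coordinates R X + t; the wrist camera has in their place "hand_eye" (4x4, takes a point from camera to tool coordinates, whose origin is the TCP and whose axes are the flange's). Camera axes: x right, y down, z forward; pixel columns grow to the right and rows downward; lengths in m; the calibration is good to about 2 mm. A picture is of the moment at which its call begins: read the wrist's pose just before it. There is no depth.
- close_job(): hands the job in; it is judged then, once.
Trained networks look in a picture, given as the dict that the camera call returned (one of the last four; its "shot" number tells which), for a name from the list of things; names that differ only in an ending like _2 or _b are one class to them, and where a whole thing is asked for, a point or a joint stands for the part that bears it (a point fixed in the world has none). Each returns a list of dicts, best first, with "p" (0 to 1); they miss things now and then, are a little off and sometimes report something else, mostly with a low value. They report only what shows in the picture. A call takes as long as a camera call.
- spot_in(picture, label): "location" ([x, y, z] in m, in world coordinates, good to about 4 mm: the middle of the surface that is visible of it).
The state is a dict: "clock": time; "qpos": joint angles; "dq": joint speeds; "tau": joint torques, N m; "ee_pos": TCP position; "ee_rot": TCP orientation; "wrist_force": force on the tool from outside, world axes, zero at the start; "moment": the same for the moment, N m; "gripper_width": finger opening in m; "grip_force": force on a finger pad.
Only numpy, scipy, OpenCV 4.12 (cv2) and the standard library are available. Lean on these libraries where they do the work, as an engineer would, in place of code of your own. Each camera call takes 0.05 s, during which the arm holds its last target. There are 200 camera calls.

## Task

The dough sheeter and its gauges have been washed, so check its thickness settings with every coloured gauge that hangs on the draining bar, from the thickest to the thinnest: turn the dial's pointer to the mark of the gauge's colour, lower the blade between the rollers until the crossbar sits on the hopper guides, keep it there for a moment, then take it out and hang it over the bar of the storage rail. At the end turn the dial back to the white mark, so that the rollers stand wide open, and leave the timer, jar, jug and book as they are.

Things in the scene. Friction and masses are not known exactly. Their poses are not given: they have to be found in the camera images.
- gauge_red: red gauge, 13 mm thick (thickest of 4), 0.16 kg, may be absent. Steel saddle handle 30 wide (y), open below, legs' inner faces at x -10, +10, outer -14, +16; top z 117; short leg (+x) ends z 79. On the -x side a crossbar (13 x 60 x 8, underside z 68), below it the blade: x -23 to -10, 34 wide (y), tip z 0. Origin: between the legs at tip height; z up as it hangs. All mm
- gauge_red_tip (a point): middle of the lower edge of the red gauge's blade (gauge frame x = -16.5, y = 0, z = 0)
- gauge_red_seat (a point): inside the red gauge's saddle, where the axis of a 10 mm bar lies when the gauge hangs on it (gauge frame x = 0, y = 0, z = 108 mm)
- gauge_yellow: yellow gauge, 10 mm thick (second thickest of 4), 0.16 kg, may be absent. Steel saddle handle 30 wide (y), open below, legs' inner faces at x -10, +10, outer -14, +16; top z 117; short leg (+x) ends z 79. On the -x side a crossbar (10 x 60 x 8, underside z 68), below it the blade: x -20 to -10, 34 wide (y), tip z 0. Origin: between the legs at tip height; z up as it hangs. All mm
- gauge_yellow_tip (a point): middle of the lower edge of the yellow gauge's blade (gauge frame x = -15, y = 0, z = 0)
- gauge_yellow_seat (a point): inside the yellow gauge's saddle, where the axis of a 10 mm bar lies when the gauge hangs on it (gauge frame x = 0, y = 0, z = 108 mm)
- gauge_green: green gauge, 7 mm thick (second thinnest of 4), 0.16 kg, may be absent. Steel saddle handle 30 wide (y), open below, legs' inner faces at x -10, +10, outer -14, +16; top z 117; short leg (+x) ends z 79. On the -x side a crossbar (10 x 60 x 8, underside z 68), below it the blade: x -17 to -10, 34 wide (y), tip z 0. Origin: between the legs at tip height; z up as it hangs. All mm
- gauge_green_tip (a point): middle of the lower edge of the green gauge's blade (gauge frame x = -13.5, y = 0, z = 0)
- gauge_green_seat (a point): inside the green gauge's saddle, where the axis of a 10 mm bar lies when the gauge hangs on it (gauge frame x = 0, y = 0, z = 108 mm)
- gauge_blue: blue gauge, 4 mm thick (thinnest of 4), 0.16 kg, may be absent. Steel saddle handle 30 wide (y), open below, legs' inner faces at x -10, +10, outer -14, +16; top z 117; short leg (+x) ends z 79. On the -x side a crossbar (10 x 60 x 8, underside z 68), below it the blade: x -14 to -10, 34 wide (y), tip z 0. Origin: between the legs at tip height; z up as it hangs. All mm
- gauge_blue_tip (a point): middle of the lower edge of the blue gauge's blade (gauge frame x = -12, y = 0, z = 0)
- gauge_blue_seat (a point): inside the blue gauge's saddle, where the axis of a 10 mm bar lies when the gauge hangs on it (gauge frame x = 0, y = 0, z = 108 mm)
- sheeter: white bench dough sheeter, 130 x 240 mm, fixed; origin on the worktop under the rollers' middle, x across the rollers to the rear, y along them, gear box with dial at +y (top 100 mm up). Two steel rollers, 40 mm thick, 108 long, side by side, axes 74 mm up. Open hopper above: side guides along x, inner faces at y -22 and +22 mm, 6 mm thick; front and rear plates about 70 mm apart
- nip_rear (a point): on the face of the rear roller (fixed) towards the gap, at the height of the axes (74 mm), middle of its length; axes as the sheeter's. The hopper guides' top edges are 125 mm above the worktop: a gauge is fully in when its crossbar sits on both, the tip then 17 mm below this point
- nip_front (a point): on the face of the front roller towards the gap, same height; the gap runs from here to nip_rear. The front roller slides with the dial: gap 18.5 mm at the white mark, 5.45 mm less for each rad, so at each colour's mark 2.5 mm wider than that gauge
- thickness_dial (a joint): dial angle in rad: 0 at the white mark (end stop, rollers wide open), red mark 0.55, yellow 1.10, green 1.65, blue 2.20, end stop 2.5. Grows clockwise seen from above; stays where it is left (friction about 0.12 N m)
- dial_grip (a point): on the dial's upright axis, 126 mm above the worktop, middle of its black finger bar: 46 mm long, 13 mm thick, top 12 mm above and foot 14 mm below this point. The bar lies along this point's x axis; its +x end carries the white pointer, which stands at sheeter yaw + 1.1 - dial angle. Colour marks lie round the dial
- drainer: aluminium drip tray, 100 x 330 mm, fixed, with a steel draining bar on two posts above it, on which the washed gauges hang at the start; bar round, 10 mm in diameter, along y over the origin, 300 mm between its posts, axis 165 mm up; origin under its middle
- store_rail: storage rail, fixed: wooden foot 85 x 330 mm and a dark steel bar on two posts; origin under its middle
- store_bar (a point): middle of the storage rail's bar: round, 10 mm in diameter, along y, 300 mm between its posts (12 mm thick), axis 165 mm above the worktop
- egg_timer: black and cream egg timer, 59 mm, to be left alone; origin under its middle
- spice_jar_b: green spice jar with black cap, 41 mm across, 95 mm tall, to be left alone; origin under its middle
- jug_low: brown mottled jug, 190 mm tall, on a wooden board, to be left alone; origin under its middle
- cook_book: blue cookery book lying flat, 174 x 110 x 29 mm, to be left alone; origin under its middle

How it is judged (in metres and radians):
On the way, in this order (a step that is already met when the one before it is completed fails the run):
1. the red gauge is in the roller gap down to its crossbar while the dial stands at the red mark (angle between the x axis of gauge_red and the x axis of dial_grip, either way round between 0.37 and 0.73 rad and x of gauge_red_tip in the frame of nip_front below 0.01 m and x of gauge_red_tip in the frame of nip_rear above -0.01 m and z of gauge_red_tip in the frame of nip_rear between -0.022 and -0.0125 m and y of gauge_red_tip in the frame of nip_rear between -0.013 and 0.013 m and angle between gauge_red's own z axis and vertical below 0.15 rad), for 0.3 s.
2. the yellow gauge is in the roller gap down to its crossbar while the dial stands at the yellow mark (angle between the x axis of gauge_yellow and the x axis of dial_grip, either way round between -0.18 and 0.18 rad and x of gauge_yellow_tip in the frame of nip_front below 0.0085 m and x of gauge_yellow_tip in the frame of nip_rear above -0.0085 m and z of gauge_yellow_tip in the frame of nip_rear between -0.022 and -0.0125 m and y of gauge_yellow_tip in the frame of nip_rear between -0.013 and 0.013 m and angle between gauge_yellow's own z axis and vertical below 0.15 rad), for 0.3 s.
3. the green gauge is in the roller gap down to its crossbar while the dial stands at the green mark (angle between the x axis of gauge_green and the x axis of dial_grip, either way round between 0.37 and 0.73 rad and x of gauge_green_tip in the frame of nip_front below 0.007 m and x of gauge_green_tip in the frame of nip_rear above -0.007 m and z of gauge_green_tip in the frame of nip_rear between -0.022 and -0.0125 m and y of gauge_green_tip in the frame of nip_rear between -0.013 and 0.013 m and angle between gauge_green's own z axis and vertical below 0.15 rad), for 0.3 s.
4. the blue gauge is in the roller gap down to its crossbar while the dial stands at the blue mark (angle between the x axis of gauge_blue and the x axis of dial_grip, either way round between 0.92 and 1.28 rad and x of gauge_blue_tip in the frame of nip_front below 0.0055 m and x of gauge_blue_tip in the frame of nip_rear above -0.0055 m and z of gauge_blue_tip in the frame of nip_rear between -0.022 and -0.0125 m and y of gauge_blue_tip in the frame of nip_rear between -0.013 and 0.013 m and angle between gauge_blue's own z axis and vertical below 0.15 rad), for 0.3 s.
At the end, for the whole second after the job is handed in: Every gauge that was there hangs still over the storage rail's bar (its saddle within 10 mm across and 7 mm in height of the bar's axis, between the posts, tilted less than 0.3 rad) and the dial stands within 0.12 rad of the white mark (value of joint thickness_dial below 0.12 rad and x of gauge_red_seat in the frame of store_bar between -0.01 and 0.01 m and y of gauge_red_seat in the frame of store_bar between -0.145 and 0.145 m and z of gauge_red_seat in the frame of store_bar between -0.007 and 0.007 m and angle between each of gauge_red, gauge_yellow, gauge_green, gauge_blue's own z axis and vertical below 0.3 rad and linear speed of each of gauge_red, gauge_yellow, gauge_green, gauge_blue below 0.05 m/s and x of gauge_yellow_seat in the frame of store_bar between -0.01 and 0.01 m and y of gauge_yellow_seat in the frame of store_bar between -0.145 and 0.145 m and z of gauge_yellow_seat in the frame of store_bar between -0.007 and 0.007 m and x of gauge_green_seat in the frame of store_bar between -0.01 and 0.01 m and y of gauge_green_seat in the frame of store_bar between -0.145 and 0.145 m and z of gauge_green_seat in the frame of store_bar between -0.007 and 0.007 m and x of gauge_blue_seat in the frame of store_bar between -0.01 and 0.01 m and y of gauge_blue_seat in the frame of store_bar between -0.145 and 0.145 m and z of gauge_blue_seat in the frame of store_bar between -0.007 and 0.007 m); the robot touches nothing.
It fails at once if a bystander (egg timer, spice jar, jug, book) is moved by more than 25 mm (distance of any of egg_timer, spice_jar_b, jug_low, cook_book from where it was at the start of the episode above 0.025 m).
Of gauge_red, gauge_yellow, gauge_green, gauge_blue only 2 to 3 are there at a start; the rules pass over those that are not, and their reading is None.
At some moment in a run one of gauge_red, gauge_yellow, gauge_green, gauge_blue may be knocked a few centimetres aside while the robot is not near it.
It also fails if it takes over 210 s, if anything falls off the work surface, if the arm or the gripper's body presses on something with over 40 N, if the wrist force passes 120 N, or if a joint passes its speed limit or range.

## Working session

There is one attempt and no reset: what is moved stays moved. The work goes in short steps, Python scripts to look and compute and a tool call to move; the robot and the scene stay as the last step left them, time stands still between calls to the robot, and variables do not carry over. Pictures are saved under pics/ and viewed, at most 17 in all, crops included, and the job is handed in when it is done.

Besides the shell and the picture viewer there is one more tool, called after ">>>" as name(argument=value, ...), one argument or row to a line, values as JSON. send_rows: Moves the arm, as the interface text tells. Its arguments: {"type":"object","properties":{"translation":{"type":"array","items":{"type":"array","items":{"type":"number"}}},"yaw":{"type":"array","items":{"type":"number"}},"gripper":{"type":"array","items":{"type":"number"}},"grip_force":{"type":"number"}},"required":["translation","yaw","gripper"]}

```bash
mkdir -p pics; ls; cat > h.py <<'E'
import numpy as np, cv2
from workcell import sense, snapshot, close_job, spot_in, grip_depth
def save(p,n): cv2.imwrite(f'pics/{n}.png', p['frame'][:,:,::-1])
def K(p):
    h=p['frame'].shape[0]; f=h/2/np.tan(np.radians(p['vertical_fov'])/2)
    return f,p['cx'],p['cy']
def ext(p,s=None):
    if 'R' in p: return np.array(p['R']),np.array(p['t'])
    H=np.array(p['hand_eye']); s=s or p['s']
    Rw=np.array(s['ee_rot'])@H[:3,:3]; tw=np.array(s['ee_rot'])@H[:3,3]+np.array(s['ee_pos'])
    return Rw.T,-Rw.T@tw
def proj(p,X):
    f,cx,cy=K(p);R,t=ext(p);c=R@np.array(X)+t
    return np.array([cx+f*c[0]/c[2],cy+f*c[1]/c[2]])
def atz(p,u,v,z):
    f,cx,cy=K(p);R,t=ext(p);d=R.T@np.array([(u-cx)/f,(v-cy)/f,1]);o=-R.T@t
    return o+d*(z-o[2])/d[2]
def snap(n):
    s=sense();p=snapshot(n);p['s']=s;return p
E
python3 - <<'E'
from h import *
print(grip_depth, sense())
names="gauge_red gauge_yellow gauge_green gauge_blue sheeter thickness_dial drainer store_rail egg_timer spice_jar_b jug_low cook_book".split()
for c in ("scene","side","wrist"):
    p=snap(c);save(p,c+'0')
    print(c,[round(float(x),1) for x in K(p)])
    for n in names:
        print(n,[(np.round(d['location'],3).tolist(),round(d['p'],2)) for d in spot_in(p,n)[:2]])
E
```

```text
pics
0.0187 {'clock': 0.0, 'qpos': array([-4.84828321e+00,  2.01240456e+01,  9.46772117e+01,  4.36358034e-04,
        6.52644173e+01, -4.84671944e+00]), 'dq': array([-0.04512549, -0.00074452, -0.04905492,  0.09930111,  0.0908584 ,
        0.00738005]), 'tau': array([ 1.33101348e-03, -5.06107914e+01, -2.91406649e+01,  6.01447425e-06,
        4.57781483e-03,  4.96419239e-05]), 'ee_pos': array([5.49672745e-01, 4.49946270e-05, 2.30759470e-01]), 'ee_rot': array([[ 3.05429676e-05,  9.99999348e-01, -1.14155158e-03],
       [ 9.99999994e-01, -3.04245290e-05,  1.03769557e-04],
       [ 1.03734758e-04, -1.14155474e-03, -9.99999343e-01]]), 'wrist_force': array([-0.75778697, -0.01942941,  0.12560245]), 'moment': array([-0.01464434, -0.01268622,  0.02255757]), 'grip_force': 0.0, 'gripper_width': 0.08538781825668997}
scene [536.2, 284.3, 214.1]
gauge_red [([0.667, 0.023, 0.014], 0.74)]
gauge_yellow [([0.414, -0.29, 0.132], 0.86)]
gauge_green [([0.434, -0.224, 0.131], 0.66)]
gauge_blue [([0.45, 0.389, 0.031], 0.61)]
sheeter [([0.412, 0.1, 0.085], 0.84)]
thickness_dial [([0.43, 0.184, 0.112], 0.72)]
[... 610 characters left out ...]

store_rail [([0.673, 0.078, 0.015], 0.62)]
egg_timer [([0.547, 0.318, 0.036], 0.69)]
spice_jar_b []
jug_low [([0.608, 0.483, 0.131], 0.56), ([0.624, -0.236, 0.03], 0.16)]
cook_book [([0.409, 0.478, 0.032], 0.98), ([0.41, 0.06, 0.084], 0.6)]
wrist [354.7, 276.1, 205.0]
gauge_red []
gauge_yellow []
gauge_green [([0.445, -0.212, 0.064], 0.49)]
gauge_blue []
sheeter [([0.447, 0.086, 0.102], 0.62)]
thickness_dial [([0.444, -0.21, 0.065], 0.59)]
drainer [([0.489, -0.112, 0.002], 0.98), ([0.448, 0.082, 0.099], 0.44)]
store_rail [([0.674, 0.038, 0.011], 0.85), ([0.449, 0.083, 0.097], 0.27)]
egg_timer [([0.676, 0.041, 0.014], 0.17)]
spice_jar_b [([0.623, -0.235, 0.021], 0.6)]
jug_low []
cook_book []
```

View pics/scene0.png

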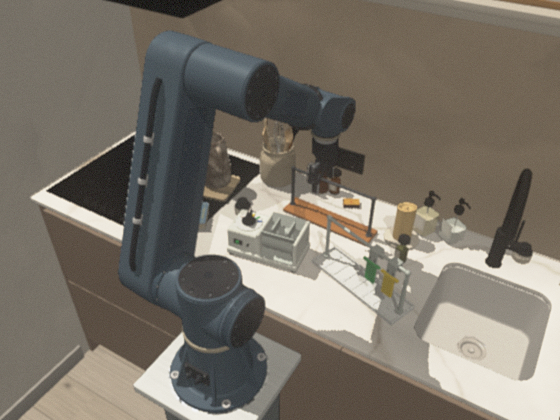

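View pics/wrist0.png

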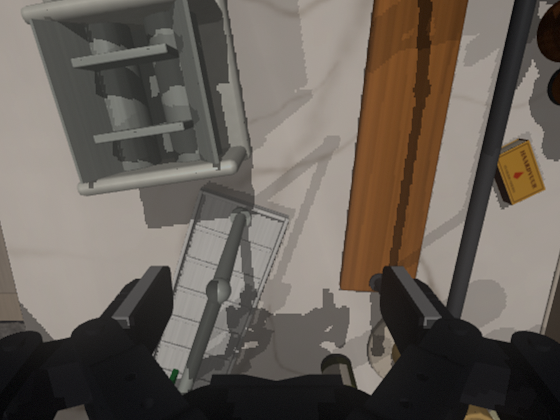

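View pics/side0.png

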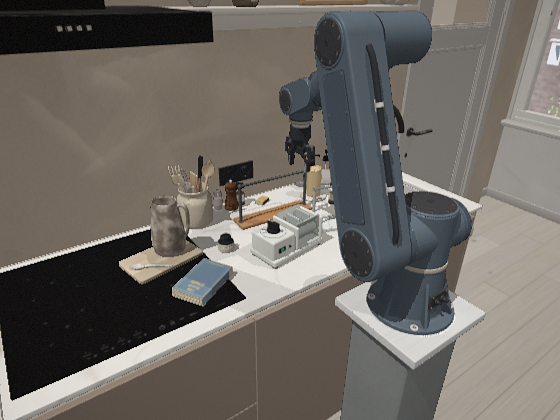

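The scene picture shows the sheeter at about (270,240), the storage rail at (330,215), the draining bar from (330,225) to (405,305) and green and yellow gauges near (372,268) and (388,285). Next I raise the wrist over the drainer for a closer view.

>>> send_rows(
  translation=[
    [-28, -4, -22],
    [-28, -4, -22],
    [-28, -4, -22],
    [-28, -4, -22],
    [-28, -4, -22],
    [-28, -4, -22],
    [-28, -4, -22],
    [-28, -4, -22],
    [-28, -4, -22],
    [-28, -4, -22],
    [0, 0, 0],
    [0, 0, 0],
  ],
  yaw=[0, 0, 0, 0, 0, 0, 0, 0, 0, 0, 0, 0],
  gripper=[1, 1, 1, 1, 1, 1, 1, 1, 1, 1, 1, 1],
)

```text
clock: 2.95
ee_pos: [0.5098, -0.2811, 0.4518]
ee_rot: [[0.002, 1.0, 0.001], [1.0, -0.002, -0.001], [-0.001, 0.001, -1.0]]
wrist_force: [0.0, 0.1, -0.3]
gripper_width: 0.0856
grip_force: 0.0
```

```bash
python3 - <<'E'
from h import *
s=sense();print(s['clock'],s['ee_pos'],s['qpos'])
p=snap('wrist');save(p,'w1')
import pickle;pickle.dump(p,open('w1.pkl','wb'))
print(ext(p))
q=snap('scene');save(q,'s1')
c=cv2.resize(q['frame'][190:330,210:430],(0,0),fx=3.5,fy=3.5,interpolation=cv2.INTER_CUBIC);cv2.imwrite('pics/s1c.png',c[:,:,::-1])
pickle.dump(q,open('s1.pkl','wb'))
for pp in (p,q):
  for n in "gauge_red gauge_yellow gauge_green gauge_blue drainer store_rail spice_jar_b".split():
    print(n,[(np.round(d['location'],3).tolist(),round(d['p'],2)) for d in spot_in(pp,n)[:2]])
E
```

```text
2.95 [ 0.50984054 -0.28110146  0.45177397] [-3.34544067e+01  1.67440155e+01  6.90740264e+01  6.83954364e-03
  9.41074167e+01 -3.33355006e+01]
(array([[ 9.99995999e-01, -2.78100346e-03,  5.18447750e-04],
       [-2.81181531e-03, -9.56995689e-01,  2.90088513e-01],
       [-3.10584896e-04, -2.90088810e-01, -9.56999679e-01]]), array([-0.51132579, -0.36936377,  0.5087259 ]))
gauge_red []
gauge_yellow [([0.429, -0.287, 0.172], 0.91), ([0.666, -0.11, 0.018], 0.46)]
gauge_green [([0.448, -0.228, 0.171], 0.95)]
gauge_blue []
drainer [([0.465, -0.179, -0.0], 0.89), ([0.453, -0.228, 0.173], 0.3)]
store_rail [([0.663, -0.115, 0.014], 0.81), ([0.427, -0.285, 0.172], 0.2)]
spice_jar_b [([0.62, -0.256, 0.097], 0.97), ([0.452, -0.224, 0.175], 0.69)]
gauge_red [([0.451, -0.192, 0.003], 0.36)]
gauge_yellow [([0.416, -0.29, 0.133], 0.66), ([0.41, 0.099, 0.087], 0.37)]
gauge_green [([0.433, -0.225, 0.13], 0.66)]
gauge_blue [([0.456, -0.193, 0.005], 0.73)]
drainer [([0.453, -0.188, 0.006], 0.64)]
store_rail [([0.667, 0.03, 0.012], 0.91)]
spice_jar_b [([0.616, -0.256, 0.051], 0.57)]
```

View pics/w1.png

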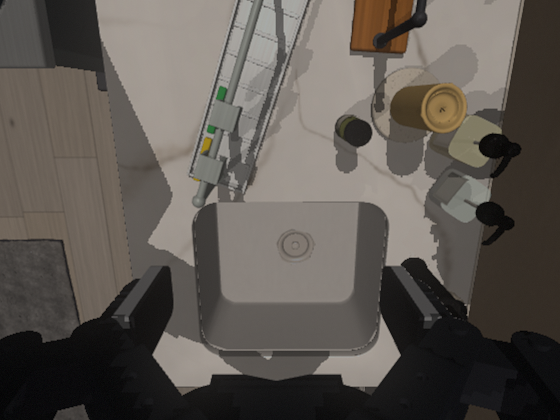

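View pics/s1c.png

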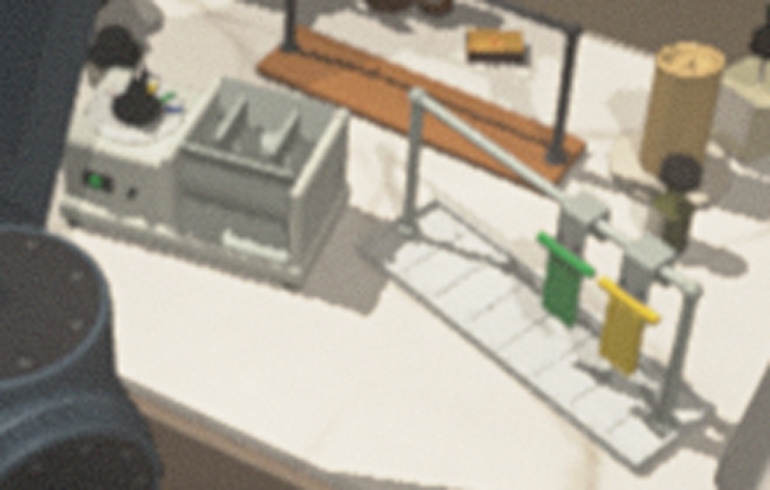

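Only green and yellow gauges hang on the bar (green at (222,110), yellow at (208,165) in the wrist view), with blades toward the robot. The dial is at (140,95) in the crop. Next I look at the sheeter from above.

>>> send_rows(
  translation=[
    [30, -8, 11],
    [30, -8, 11],
    [30, -8, 11],
    [30, -8, 11],
    [30, -8, 11],
    [30, -8, 11],
    [30, -8, 11],
    [30, -8, 11],
    [30, -8, 11],
    [30, -8, 11],
    [30, -8, 11],
    [30, -8, 11],
    [0, 0, 0],
    [0, 0, 0],
  ],
  yaw=[0, 0, 0, 0, 0, 0, 0, 0, 0, 0, 0, 0, 0, 0],
  gripper=[1, 1, 1, 1, 1, 1, 1, 1, 1, 1, 1, 1, 1, 1],
)

```text
clock: 4.92
ee_pos: [0.4136, 0.081, 0.3191]
ee_rot: [[-0.003, 1.0, -0.0], [1.0, 0.003, -0.0], [-0.0, -0.0, -1.0]]
wrist_force: [0.1, -1.2, 1.8]
gripper_width: 0.0853
grip_force: 0.0
```

```bash
python3 - <<'E'
from h import *
import pickle
p=snap('wrist');save(p,'w2');pickle.dump(p,open('w2.pkl','wb'))
for n in "sheeter thickness_dial dial_grip store_rail".split():
    print(n,[(np.round(d['location'],3).tolist(),round(d['p'],2)) for d in spot_in(p,n)[:2]])
w=pickle.load(open('w1.pkl','rb'))
for uv in [(199,200),(258,0)]: print(atz(w,*uv,.165))
E
```

```text
sheeter [([0.44, 0.137, 0.105], 0.79)]
thickness_dial [([0.438, 0.19, 0.11], 0.72), ([0.675, 0.04, 0.018], 0.53)]
dial_grip [([0.436, 0.187, 0.107], 0.69)]
store_rail [([0.671, 0.04, 0.014], 0.93), ([0.436, 0.137, 0.104], 0.41)]
[ 0.41325441 -0.33057156  0.165     ]
[ 0.49147417 -0.10687613  0.165     ]
```

View pics/w2.png

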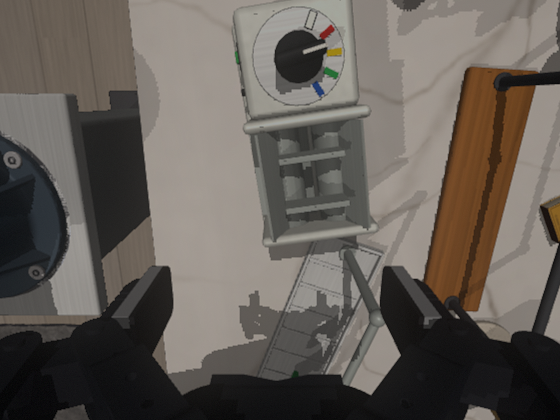

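```bash
python3 - <<'E'
from h import *
import pickle
p=pickle.load(open('w2.pkl','rb'));f=p['frame']
a=f[0:130,230:370];b=f[115:245,240:380]
m=cv2.resize(np.hstack([b,]),(0,0),fx=4.5,fy=4.5,interpolation=cv2.INTER_CUBIC)
m=cv2.convertScaleAbs(m,alpha=1.4)
cv2.imwrite('pics/w2c.png',m[:,:,::-1])
# dial: pointer and marks
hsv=cv2.cvtColor(f,cv2.COLOR_RGB2HSV)
def cen(mask,sub):
    y,x=np.nonzero(mask[sub[1]:sub[3],sub[0]:sub[2]]);return x.mean()+sub[0],y.mean()+sub[1],len(x)
sub=(250,5,350,108)
H,S,V=[hsv[...,i].astype(int) for i in range(3)]
sat=(S>120)&(V>80)
for n,lo,hi in(('yellow',18,35),('green',45,85),('blue',100,130)):
    c=cen(sat&(H>=lo)&(H<=hi),sub);print(n,c,atz(p,c[0],c[1],.112))
c=cen(sat&((H<10)|(H>170)),sub);print('red',c,atz(p,c[0],c[1],.112))
k=cen(V<50,sub);print('knob',k,atz(p,k[0],k[1],.126),atz(p,k[0],k[1],.112))
g=f[30:75,270:335].min(2);print(np.argwhere(g>170)[:, ::-1][:60].tolist())
E
```

```text
yellow (np.float64(334.020202020202), np.float64(51.72727272727273), 99) [0.46631882 0.19483823 0.112     ]
green (np.float64(330.49333333333334), np.float64(72.62666666666667), 75) [0.46393694 0.17696685 0.112     ]
blue (np.float64(317.7341772151899), np.float64(88.49367088607595), 79) [0.45263529 0.16299274 0.112     ]
red (np.float64(326.5408163265306), np.float64(31.979591836734695), 98) [0.45880146 0.21119656 0.112     ]
knob (np.float64(298.0674686192469), np.float64(56.56589958158996), 1912) [0.43287614 0.18924777 0.126     ] [0.43366177 0.19069007 0.112     ]
[]
```

View pics/w2c.png

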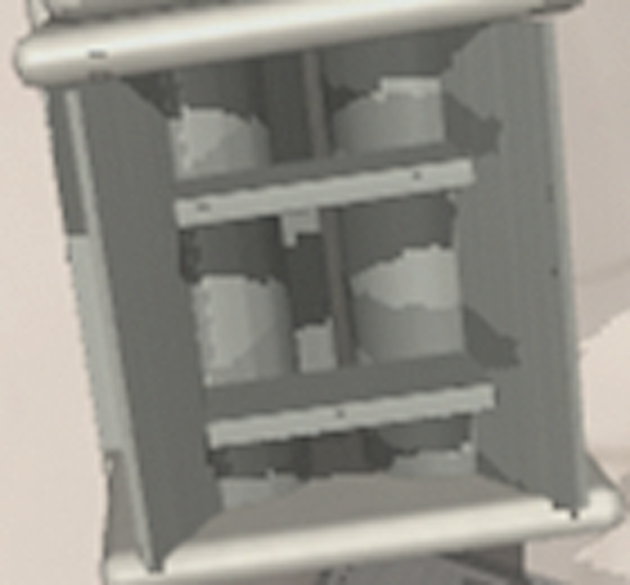

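The hopper's guides, rollers and gap show clearly: guide edges (178,226)-(474,183) and (210,424)-(494,384), gap about 290 to 351 at row 300 in the crop. The pointer stands between the red and yellow marks.

```bash
python3 - <<'E'
from h import *
import pickle
from scipy.optimize import least_squares
p=pickle.load(open('w2.pkl','rb'))
P=lambda u,v,z: atz(p,240+u/4.5,115+v/4.5,z)[:2]
M=np.array([[.45880,.21120],[.46632,.19484],[.46394,.17697],[.45264,.16299]])
a=np.array([.55,0,-.55,-1.1])
r=least_squares(lambda q:(np.c_[q[0]+q[3]*np.cos(a+q[2]),q[1]+q[3]*np.sin(a+q[2])]-M).ravel(),[.433,.19,.15,.033])
print('dial c,yaw,r',r.x,np.degrees(r.x[2]),r.fun*1e3)
A=[P(178,226,.125),P(474,183,.125)];B=[P(210,424,.125),P(494,384,.125)]
for L in(A,B): d=L[1]-L[0];print(L,np.degrees(np.arctan2(d[1],d[0])),np.linalg.norm(d))
yaw=r.x[2];ex=np.array([np.cos(yaw),np.sin(yaw)]);ey=np.array([-ex[1],ex[0]])
for n,q in dict(guideA=A[0],guideA2=A[1],guideB=B[0],guideB2=B[1],rear1=P(340,240,.074),rear=P(353,340,.074),front=P(292,300,.074),front2=P(280,240,.074)).items(): print(n,'x',q@ex,'y',q@ey)
print('dial',r.x[:2]@ex,r.x[:2]@ey)
# edges profile along sheeter x at mid of guides in picture, z=.074
yc=(np.mean([A[0]@ey,B[0]@ey]))
g=p['frame'].astype(float).mean(2)
for dy in(-.010,0,.008):
    xs=np.arange(.40,.475,.0015)
    print([int(g[int(round(v)),int(round(u))]) for u,v in (proj(p,[*(ex*x+ey*(yc+dy)),.074]) for x in xs)])
print(np.round(xs*1e3).astype(int).tolist(),yc)
# pointer
g=p['frame'].min(2)
m=np.zeros_like(g);u,v=proj(p,[*r.x[:2],.138]);print(u,v)
y,x=np.nonzero((g>130));k=(np.hypot(x-u,y-v)<26);pts=[atz(p,i,j,.138)[:2]-r.x[:2] for i,j in zip(x[k],y[k])];pts=np.array(pts)
print(len(pts),pts.mean(0),np.degrees(np.arctan2(*pts.mean(0)[::-1])))
E
```

```text
dial c,yaw,r [0.43347469 0.18995783 0.14739314 0.03311582] 8.445005038014502 [ 0.05859074  0.02553125 -0.08855888 -0.01877537  0.00265529  0.01245625
  0.02731284 -0.01921213]
[array([0.41710754, 0.09268458]), array([0.4796402, 0.1020093])] 8.481311064381401 0.06322407837785926
[array([0.42439818, 0.04845511]), array([0.48661601, 0.05780559])] 8.54680192056992 0.06291653918019396
guideA x 0.42619662216371784 y 0.030423194822531897
guideA2 x 0.4894206878485657 y 0.03046325737028857
guideB x 0.42691266632215474 y -0.014397409521288283
guideB2 x 0.48982910620025455 y -0.014285626345728053
rear1 x 0.464217092305833 y 0.011856135432409693
rear x 0.4645716055116036 y -0.0138549418603376
front x 0.4506948888104642 y -0.0014487992578074234
front2 x 0.4496127805595882 y 0.013991176821670734
dial 0.4566718578185794 0.1242380634315994
[119, 120, 114, 113, 77, 75, 75, 76, 76, 75, 75, 75, 74, 73, 73, 73, 73, 84, 100, 104, 110, 113, 110, 109, 108, 107, 99, 96, 95, 90, 85, 77, 66, 56, 51, 52, 52, 51, 51, 50, 55, 66, 59, 48, 76, 74, 76, 98, 100, 103]
[120, 122, 119, 106, 89, 75, 76, 75, 76, 75, 76, 75, 75, 75, 74, 74, 70, 58, 53, 65, 88, 93, 92, 89, 61, 60, 59, 56, 57, 56, 54, 50, 48, 48, 53, 52, 53, 52, 54, 50, 57, 66, 61, 54, 62, 63, 63, 66, 66, 67]
[120, 123, 118, 105, 85, 74, 76, 76, 76, 75, 75, 76, 74, 75, 74, 74, 67, 49, 59, 65, 66, 67, 65, 65, 63, 63, 62, 59, 58, 55, 52, 51, 45, 61, 91, 91, 78, 78, 79, 89, 70, 65, 62, 56, 62, 61, 63, 65, 66, 68]
[400, 402, 403, 404, 406, 408, 409, 411, 412, 414, 415, 417, 418, 420, 421, 423, 424, 426, 427, 429, 430, 432, 433, 435, 436, 438, 439, 441, 442, 444, 445, 447, 448, 450, 451, 453, 454, 456, 457, 459, 460, 462, 463, 465, 466, 468, 469, 471, 472, 474] 0.008012892650621807
299.61958141149483 54.083803576576486
120 [0.00794548 0.00767514] 44.00852278085347
```

>>> send_rows(
  translation=[
    [22, 4, 24],
    [22, 4, 24],
    [22, 4, 24],
    [22, 4, 24],
    [21, 4, 23],
    [0, 0, 0],
    [0, 0, 0],
    [0, 0, 0],
    [0, 0, 0],
    [0, 0, 0],
    [0, 0, 0],
    [0, 0, 0],
    [0, 0, 0],
    [0, 0, 0],
    [0, 0, 0],
    [0, 0, 0],
    [0, 0, 0],
    [0, 0, 0],
  ],
  yaw=[0, 0, 0, 0, 0, 7, 7, 7, 7, 7, 7, 7, 7, 7, 7, 5, 0, 0],
  gripper=[0, 0, 0, 0, 0, 0, 0, 0, 0, 0, 0, 0, 0, 0, 0, 0, 0, 0],
)

```text
clock: 6.67
ee_pos: [0.4344, 0.1886, 0.2004]
ee_rot: [[0.965, 0.261, 0.0], [0.261, -0.965, 0.0], [0.0, 0.0, -1.0]]
wrist_force: [0.6, -0.1, 0.4]
gripper_width: 0.0425
grip_force: 0.0
```

```bash
python3 - <<'E'
from h import *
import pickle
s=sense();print(s['ee_pos'],np.degrees(np.arctan2(s['ee_rot'][1,0],s['ee_rot'][0,0])),s['qpos'],s['gripper_width'])
R=s['ee_rot'];t=np.array([.4335,.19,.116])
print('shift mm tool',R.T@(t-s['ee_pos'])*1e3)
p=snap('wrist');save(p,'w3');pickle.dump(p,open('w3.pkl','wb'))
E
```

```text
[0.4343843  0.18855009 0.20039352] 15.114898041131351 [ 1.78301653e+01  1.43446578e+01  1.07491630e+02 -3.37655846e-03
  5.81518127e+01  9.27170490e+01] 0.0425334412234762
shift mm tool [-0.49333995 -1.63372736 84.39334898]
```

View pics/w3.png

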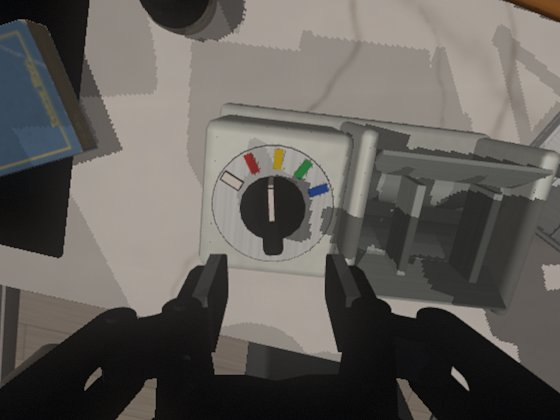

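The dial bar runs from (270,178) to (273,255), nearly aligned with the tool. I'll descend, grip and turn while a check from this rotated view refines the calibration.

>>> send_rows(
  translation=[
    [0, -1.5, 21],
    [0, 0, 21],
    [0, 0, 21],
    [0, 0, 15],
    [0, 0, 6],
    [0, 0, 0],
    [0, 0, 0],
    [0, 0, 0],
    [0, 0, 0],
    [0, 0, 0],
    [0, 0, 0],
    [0, 0, 0],
  ],
  yaw=[0, 0, 0, 0, 0, 0, 0, 0, 0, 0, 0, 0],
  gripper=[0, 0, 0, 0, 0, -1, -1, -1, -1, -1, -1, -1],
  grip_force=40,
)

```text
clock: 7.72
ee_pos: [0.434, 0.1911, 0.1173]
ee_rot: [[0.966, 0.259, 0.002], [0.259, -0.966, 0.001], [0.002, -0.001, -1.0]]
wrist_force: [-0.4, 4.5, -3.3]
gripper_width: 0.012
grip_force: 40.5
```

```bash
python3 - <<'E'
from h import *
import pickle
from scipy.optimize import least_squares
p=pickle.load(open('w3.pkl','rb'));f=p['frame']
hsv=cv2.cvtColor(f,cv2.COLOR_RGB2HSV);H,S,V=[hsv[...,i].astype(int) for i in range(3)]
sat=(S>120)&(V>80);sub=np.zeros_like(sat);sub[145:265,210:335]=1
M=[]
for m in ((H<10)|(H>170),(H>18)&(H<35),(H>45)&(H<85),(H>100)&(H<130)):
    y,x=np.nonzero(sat&m&sub);M.append(atz(p,x.mean(),y.mean(),.112)[:2])
M=np.array(M);a=np.array([.55,0,-.55,-1.1])
r=least_squares(lambda q:(np.c_[q[0]+q[3]*np.cos(a+q[2]),q[1]+q[3]*np.sin(a+q[2])]-M).ravel(),[.433,.19,.15,.033])
print('dial',r.x,np.degrees(r.x[2]))
s=sense();print(s['ee_pos'],s['gripper_width'],s['wrist_force'],s['moment'],np.degrees(np.arctan2(s['ee_rot'][1,0],s['ee_rot'][0,0])))
E
```

```text
dial [0.43713672 0.19188448 0.14867422 0.03260347] 8.51840559686312
[0.43401548 0.19111836 0.11728755] 0.012013980639509474 [-0.42222144  4.54058843 -3.26347751] [0.76454256 0.12083382 0.01148922] 15.03111433404648
```

>>> send_rows(
  translation=[
    [0, 0, 0],
    [0, 0, 0],
    [0, 0, 0],
    [0, 0, 0],
    [0, 0, 0],
    [0, 0, 0],
    [0, 0, 0],
  ],
  yaw=[3.3, 3.3, 0, 0, 0, 0, 0],
  gripper=[-1, -1, -1, 0, 0, 0, 0],
)

```text
clock: 8.3
ee_pos: [0.4338, 0.1904, 0.1166]
ee_rot: [[0.989, 0.147, 0.001], [0.147, -0.989, 0.0], [0.001, 0.0, -1.0]]
wrist_force: [-0.2, 0.2, -0.3]
gripper_width: 0.043
grip_force: 0.0
```

```bash
python3 - <<'E'
from h import *
for i in range(3):
    s=sense();print(s['ee_pos'],s['wrist_force'],s['gripper_width'],np.degrees(np.arctan2(s['ee_rot'][1,0],s['ee_rot'][0,0])))
    snapshot('side')
E
```

```text
[0.43378558 0.19039512 0.11659378] [-0.23289429  0.18713612 -0.26915156] 0.04300386695474511 8.43998765706047
[0.43375246 0.19039444 0.11652465] [ 0.55241019  0.1933292  -1.31235171] 0.042733384358770755 8.425327861757278
[0.43370343 0.19042039 0.11643721] [1.00670316 0.56173514 0.43314225] 0.04231586395803527 8.421410366685098
```

>>> send_rows(
  translation=[
    [0, 0, -35],
    [0, 0, -35],
    [0, 0, -35],
    [0, 0, -30],
    [0, 0, 0],
    [0, 0, 0],
    [0, 0, 0],
    [0, 0, 0],
    [0, 0, 0],
    [0, 0, 0],
    [0, 0, 0],
    [0, 0, 0],
  ],
  yaw=[0, 0, -6.3, -7, -7, -7, -7, -7, -7, -7, -7, 0],
  gripper=[0, 0, 0, 1, 1, 1, 1, 1, 1, 1, 1, 1],
)

```text
clock: 9.45
ee_pos: [0.4335, 0.1904, 0.2513]
ee_rot: [[0.325, 0.946, -0.0], [0.946, -0.325, -0.0], [-0.0, -0.0, -1.0]]
wrist_force: [0.3, -0.6, 0.6]
gripper_width: 0.0858
grip_force: 0.0
```

>>> send_rows(
  translation=[
    [-32, 11, 0],
    [-32, 11, 0],
    [-32, 11, 0],
    [-32, 11, 0],
    [-32, 11, 0],
    [-32, 11, 0],
    [-32, 11, 0],
    [-32, 11, 0],
    [-32, 11, 0],
    [-32, 11, 0],
    [-32, 11, 0],
    [-32, 11, 0],
    [-32, 11, 0],
    [-32, 11, 0],
    [0, 0, 0],
    [0, 0, 0],
  ],
  yaw=[0, 0, 0, 0, 0, 0, 0, 0, 0, 0, 0, 0, 0, 0, 0, 0],
  gripper=[1, 1, 1, 1, 1, 1, 1, 1, 1, 1, 1, 1, 1, 1, 1, 1],
)

```text
clock: 10.78
ee_pos: [0.4305, -0.2844, 0.2509]
ee_rot: [[0.336, 0.942, -0.001], [0.942, -0.336, 0.0], [0.0, -0.001, -1.0]]
wrist_force: [-0.4, -0.5, 0.2]
gripper_width: 0.0855
grip_force: 0.0
```

```bash
cat >> h.py <<'E'
def tell(target=None,yaw=None):
    s=sense();y=np.degrees(np.arctan2(s['ee_rot'][1,0],s['ee_rot'][0,0]))
    print('t',s['clock'],'pos',np.round(s['ee_pos']*1e3,1),'yaw',round(y,2),'F',np.round(s['wrist_force'],1),'w',round(s['gripper_width']*1e3,1))
    if yaw is not None:
        print('yaw cmd',round(y-yaw,2))
        c,n=np.cos(np.radians(yaw)),np.sin(np.radians(yaw));R=np.array([[c,n,0],[n,-c,0],[0,0,-1]])
        if target is not None: print('shift after yaw',np.round(R.T@(np.array(target)-s['ee_pos'])*1e3,1))
    return s
E
python3 - <<'E'
from h import *
import pickle
p=snap('wrist');save(p,'w4');pickle.dump(p,open('w4.pkl','wb'))
for n in ("gauge_yellow","gauge_green","drainer"):
    print(n,[(np.round(d['location'],4).tolist(),round(d['p'],2)) for d in spot_in(p,n)[:2]])
tell([.429,-.287,.143],70.7)
E
```

```text
gauge_yellow [([0.4282, -0.2854, 0.17], 0.84)]
gauge_green [([0.4448, -0.2318, 0.1674], 0.59), ([0.6155, -0.2553, 0.0898], 0.34)]
drainer [([0.4545, -0.2086, 0.0022], 0.83), ([0.423, -0.2832, 0.1721], 0.46)]
t 10.9833 pos [ 431.  -282.3  251.4] yaw 70.68 F [0.7 1.3 1. ] w 85.4
yaw cmd -0.02
shift after yaw [ -5.1  -0.3 108.4]
```

View pics/w4.png

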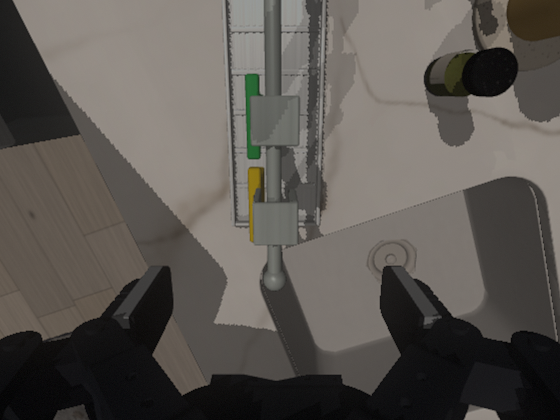

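```bash
python3 - <<'E'
from h import *
import pickle
p=pickle.load(open('w4.pkl','rb'))
for n,u,v in (('y',276,223.5),('g',274.5,121)): print(n,atz(p,u,v,.174))
print('bar',atz(p,274,280,.165),atz(p,272.5,5,.165))
s=tell([*atz(p,276,223.5,.174)[:2],.143],70.7)
E
```

```text
y [ 0.4290056  -0.28940951  0.174     ]
g [ 0.45026844 -0.22731585  0.174     ]
bar [ 0.41202255 -0.33256465  0.165     ] [ 0.47093907 -0.16624684  0.165     ]
t 10.9833 pos [ 431.  -282.3  251.4] yaw 70.68 F [0.7 1.3 1. ] w 85.4
yaw cmd -0.02
shift after yaw [ -7.3   0.5 108.4]
```

>>> send_rows(
  translation=[
    [-6, 0, 20],
    [0, 0, 30],
    [0, 0, 30],
    [0, 0, 20],
    [0, 0, 8],
    [0, 0, 0],
    [0, 0, 0],
    [0, 0, 0],
    [0, 0, 0],
    [0, 0, 0],
    [0, 0, 0],
    [0, 0, 0],
    [0, 0, 0],
    [0, 0, 0],
  ],
  yaw=[0, 0, 0, 0, 0, 0, 0, 0, 0, 0, 0, 0, 0, 0],
  gripper=[1, 1, 1, 1, 1, 1, -1, -1, -1, -1, -1, -1, -1, -1],
  grip_force=40,
)

```text
clock: 12.15
ee_pos: [0.4294, -0.2892, 0.1441]
ee_rot: [[0.331, 0.944, 0.001], [0.944, -0.331, -0.001], [-0.0, 0.002, -1.0]]
wrist_force: [-0.4, 1.2, 6.8]
gripper_width: 0.0294
grip_force: 41.5
```

```bash
python3 - <<'E'
from h import *
import pickle
p=snap('wrist');save(p,'w5');pickle.dump(p,open('w5.pkl','wb'))
tell()
E
```

```text
t 12.2 pos [ 429.4 -289.2  144.2] yaw 70.7 F [0.4 0.4 7. ] w 29.4
```

View pics/w5.png

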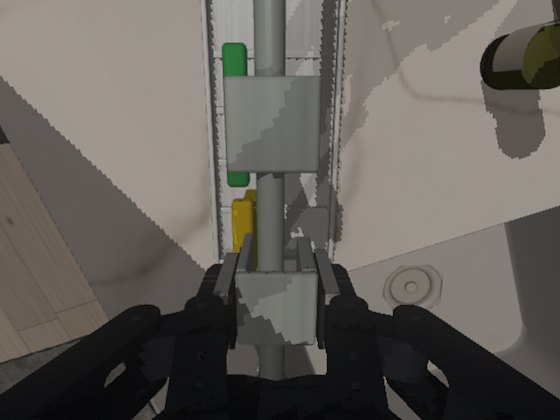

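>>> send_rows(
  translation=[
    [0, 0, -20],
    [0, 0, -30],
    [0, 0, -40],
    [0, 0, -40],
    [0, 0, -30],
    [0, 0, 0],
    [0, 0, 0],
  ],
  yaw=[0, 0, 0, -6.8, -7, -7, -7],
  gripper=[-1, -1, -1, -1, -1, -1, -1],
)

```text
clock: 12.78
ee_pos: [0.4292, -0.2892, 0.3053]
ee_rot: [[-0.154, 0.988, 0.003], [0.988, 0.154, -0.002], [-0.003, 0.002, -1.0]]
wrist_force: [-0.3, -0.3, -2.7]
gripper_width: 0.0293
grip_force: 40.7
```

>>> send_rows(
  translation=[
    [15, 4, 0],
    [28, 7, 0],
    [30, 8, 0],
    [30, 8, 0],
    [30, 8, 0],
    [30, 8, 0],
    [30, 8, 0],
    [30, 8, 0],
    [30, 8, 0],
    [30, 8, 0],
    [30, 8, 0],
    [30, 8, 0],
    [15, 4, 0],
    [0, 0, 0],
    [0, 0, 0],
    [0, 0, 0],
  ],
  yaw=[0, 0, 0, 0, 0, 0, 0, 0, 0, 0, 0, 0, 0, 0, 0, 0],
  gripper=[-1, -1, -1, -1, -1, -1, -1, -1, -1, -1, -1, -1, -1, -1, -1, -1],
)

```text
clock: 14.12
ee_pos: [0.4698, 0.0787, 0.3032]
ee_rot: [[-0.148, 0.989, -0.0], [0.989, 0.148, -0.0], [-0.0, -0.0, -1.0]]
wrist_force: [-0.4, -0.2, -2.2]
gripper_width: 0.0292
grip_force: 40.7
```

```bash
python3 - <<'E'
from h import *
import pickle
p=snap('wrist');save(p,'w6');pickle.dump(p,open('w6.pkl','wb'))
tell([.4684,.0779,.24],98.47)
f=cv2.resize(p['frame'][100:380,150:430],(0,0),fx=2.1,fy=2.1,interpolation=cv2.INTER_CUBIC)
cv2.imwrite('pics/w6c.png',cv2.convertScaleAbs(f,alpha=1.4)[:,:,::-1])
E
```

```text
t 14.1667 pos [469.8  78.4 303.2] yaw 98.46 F [ 0.2 -1.1 -1.7] w 29.3
yaw cmd -0.01
shift after yaw [-0.3 -1.5 63.2]
```

View pics/w6c.png

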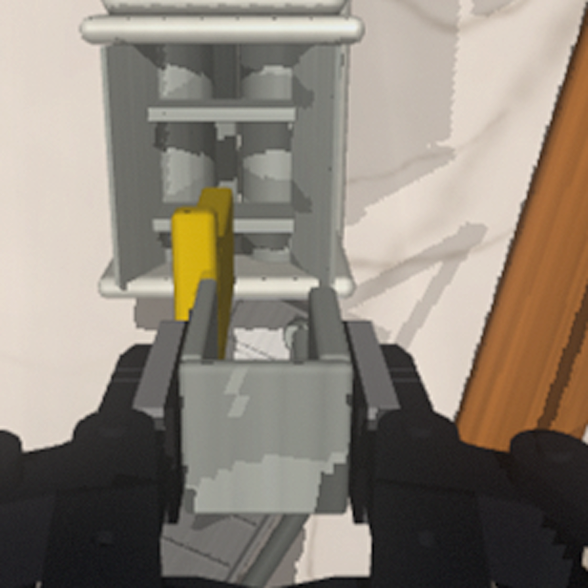

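The held yellow gauge hangs straight: crossbar top end at crop (173..215,211), blade tip's far corner at (233,188), roller gap at about 214..242. I'll compare the predicted with the seen positions.

```bash
python3 - <<'E'
from h import *
import pickle
p=pickle.load(open('w6.pkl','rb'));s=p['s'];R=s['ee_rot'];T=s['ee_pos']
def g2w(x,y,z): return T+R@(np.array([y,x-1,87.2-z])/1e3)
def cp(X): return (proj(p,X)-[150,100])*2.1
for n,q in dict(tipL=(-20,17,0),tipR=(-10,17,0),barLt=(-20,30,76),barRt=(-10,30,76),topL=(-14,15,117),topR=(16,15,117),topLn=(-14,-15,117),topRn=(16,-15,117)).items(): print(n,np.round(cp(g2w(*q)),1))
ex=R[:,1];ey=R[:,0]
P=lambda u,v,z: atz(p,150+u/2.1,100+v/2.1,z)
for n,u,v,z in (('rear',242,160,.074),('front',214,160,.074),('guide+ R',295,120,.125),('guide+ L',148,120,.125)):
    X=P(u,v,z);print(n,np.round(X*1e3,1),'in tool',np.round(R.T@(X-T)*1e3,1))
f=p['frame'].astype(int)
for v in (172,178):  print([tuple(f[v,u]) [0] for u in range(222,296)])
# detect yellow extents by rows
hsv=cv2.cvtColor(p['frame'],cv2.COLOR_RGB2HSV);m=(hsv[...,0]>18)&(hsv[...,0]<35)&(hsv[...,1]>150)
for v in range(186,232,4):
    x=np.nonzero(m[v])[0];print(v,(x.min(),x.max()) if len(x) else None)
E
```

```text
tipL [197.3 181.7]
tipR [228.8 181.7]
barLt [164.6 207.7]
barRt [211.2 207.7]
topL [172.3 360.5]
topR [351.2 360.4]
topLn [178.4 511.5]
topRn [345.7 511.5]
rear [459.5  70.4  74. ] in tool [ -6.6 -11.3 229.2]
front [445.4  68.3  74. ] in tool [ -6.6 -25.6 229.2]
guide+ R [479.7 102.4 125. ] in tool [ 22.   13.4 178.2]
guide+ L [416.8  93.  125. ] in tool [ 22.  -50.1 178.2]
[np.int64(76), np.int64(76), np.int64(75), np.int64(76), np.int64(79), np.int64(84), np.int64(81), np.int64(101), np.int64(123), np.int64(120), np.int64(117), np.int64(115), np.int64(114), np.int64(116), np.int64(114), np.int64(106), np.int64(90), np.int64(89), np.int64(77), np.int64(56), np.int64(58), np.int64(57), np.int64(56), np.int64(66), np.int64(67), np.int64(51), np.int64(50), np.int64(50), np.int64(48), np.int64(49), np.int64(50), np.int64(55), np.int64(55), np.int64(56), np.int64(55), np.int64(55), np.int64(54), np.int64(54), np.int64(54), np.int64(54), np.int64(55), np.int64(60), np.int64(62), np.int64(61), np.int64(64), np.int64(65), np.int64(66), np.int64(66), np.int64(67), np.int64(67), np.int64(68),
[... 1094 characters left out ...]
p.int64(115), np.int64(117), np.int64(117), np.int64(119), np.int64(121), np.int64(120), np.int64(120), np.int64(119), np.int64(118), np.int64(116), np.int64(114), np.int64(114), np.int64(114), np.int64(102), np.int64(83), np.int64(86), np.int64(85), np.int64(85), np.int64(85), np.int64(86), np.int64(86)]
186 None
190 (np.int64(247), np.int64(259))
194 (np.int64(245), np.int64(259))
198 (np.int64(244), np.int64(259))
202 (np.int64(232), np.int64(259))
206 (np.int64(232), np.int64(259))
210 (np.int64(232), np.int64(259))
214 (np.int64(232), np.int64(260))
218 (np.int64(232), np.int64(260))
222 (np.int64(232), np.int64(260))
226 (np.int64(232), np.int64(260))
230 (np.int64(233), np.int64(260))
```

>>> send_rows(
  translation=[
    [0.5, -4.5, 20],
    [0, 0, 30],
    [0, 0, 30],
    [0, 0, 25],
    [0, 0, 11],
    [0, 0, 0],
    [0, 0, 0],
  ],
  yaw=[0, 0, 0, 0, 0, 0, 0],
  gripper=[-1, -1, -1, -1, -1, -1, -1],
)

```text
clock: 14.75
ee_pos: [0.4655, 0.0783, 0.1875]
ee_rot: [[-0.147, 0.989, -0.001], [0.989, 0.147, -0.0], [-0.0, -0.001, -1.0]]
wrist_force: [-0.2, -0.5, -1.4]
gripper_width: 0.0293
grip_force: 40.6
```

>>> send_rows(
  translation=[
    [0, 0, 4],
    [0, 0, 4],
    [0, 0, 4],
    [0, 0, 4],
    [0, 0, 0],
    [0, 0, 0],
  ],
  yaw=[0, 0, 0, 0, 0, 0],
  gripper=[-1, -1, -1, -1, -1, -1],
)

```text
clock: 15.25
ee_pos: [0.4653, 0.079, 0.1712]
ee_rot: [[-0.148, 0.989, -0.0], [0.989, 0.148, -0.0], [0.0, -0.0, -1.0]]
wrist_force: [0.4, 0.8, -1.4]
gripper_width: 0.0298
grip_force: 40.6
```

>>> send_rows(
  translation=[
    [0, 0, 2],
    [0, 0, 2],
    [0, 0, 2],
    [0, 0, 2],
    [0, 0, 0],
    [0, 0, 0],
  ],
  yaw=[0, 0, 0, 0, 0, 0],
  gripper=[-1, -1, -1, -1, -1, -1],
)

```text
clock: 15.75
ee_pos: [0.4654, 0.079, 0.1632]
ee_rot: [[-0.148, 0.989, -0.0], [0.989, 0.148, -0.0], [0.0, -0.0, -1.0]]
wrist_force: [0.5, 0.9, -2.4]
gripper_width: 0.0294
grip_force: 40.6
```

>>> send_rows(
  translation=[
    [0, 0, 2],
    [0, 0, 2],
    [0, 0, 2],
    [0, 0, 0],
    [0, 0, 0],
  ],
  yaw=[0, 0, 0, 0, 0],
  gripper=[-1, -1, -1, -1, -1],
)

```text
clock: 16.17
ee_pos: [0.4653, 0.079, 0.1572]
ee_rot: [[-0.148, 0.989, -0.0], [0.989, 0.148, -0.0], [0.0, -0.0, -1.0]]
wrist_force: [-0.0, 0.7, -1.5]
gripper_width: 0.0293
grip_force: 40.6
```

>>> send_rows(
  translation=[
    [0, 0, 3],
    [0, 0, 3],
    [0, 0, 3],
    [0, 0, 2],
    [0, 0, 1],
    [0, 0, 0],
    [0, 0, 0],
  ],
  yaw=[0, 0, 0, 0, 0, 0, 0],
  gripper=[-1, -1, -1, -1, -1, -1, -1],
)

```text
clock: 16.75
ee_pos: [0.4654, 0.079, 0.1453]
ee_rot: [[-0.148, 0.989, -0.0], [0.989, 0.148, 0.0], [0.0, -0.0, -1.0]]
wrist_force: [0.0, -0.1, -1.0]
gripper_width: 0.0294
grip_force: 40.6
```

>>> send_rows(
  translation=[
    [0, 0, 0.5],
    [0, 0, 0.5],
    [0, 0, 0.5],
    [0, 0, 0],
    [0, 0, 0],
    [0, 0, 0],
    [0, 0, 0],
    [0, 0, 0],
    [0, 0, 0],
  ],
  yaw=[0, 0, 0, 0, 0, 0, 0, 0, 0],
  gripper=[-1, -1, -1, -1, -1, -1, -1, -1, -1],
)

```text
clock: 17.5
ee_pos: [0.4656, 0.079, 0.1443]
ee_rot: [[-0.148, 0.989, 0.0], [0.989, 0.148, 0.0], [-0.0, 0.0, -1.0]]
wrist_force: [-2.6, -0.0, 5.3]
gripper_width: 0.0293
grip_force: 41.5
```

>>> send_rows(
  translation=[
    [0, 0, 0],
    [0, 0, 0],
    [0, 0, 0],
    [0, 0, 0],
    [0, 0, 0],
    [0, 0, 0],
  ],
  yaw=[0, 0, 0, 0, 0, 0],
  gripper=[-1, -1, -1, -1, -1, -1],
)

```text
clock: 18.0
ee_pos: [0.4655, 0.0791, 0.1443]
ee_rot: [[-0.148, 0.989, 0.0], [0.989, 0.148, 0.0], [-0.0, 0.0, -1.0]]
wrist_force: [-1.6, -0.2, 5.2]
gripper_width: 0.0295
grip_force: 41.5
```

```bash
python3 - <<'E'
from h import *
import pickle
p6=pickle.load(open('w6.pkl','rb'));print(proj(p6,[.4345,.1911,.112]))
p=snap('wrist');save(p,'w7');pickle.dump(p,open('w7.pkl','wb'));print(proj(p,[.4345,.1911,.112]))
a=p6['frame'][0:110,170:310]; b=p['frame'][0:260,150:410]
o=np.zeros((520,800,3),np.uint8)
A=cv2.resize(a,(0,0),fx=2,fy=2);B=cv2.resize(b,(0,0),fx=2,fy=2)
o[:A.shape[0],:A.shape[1]]=A;o[:,280:]=B
cv2.imwrite('pics/w7c.png',o[:,:,::-1]);tell()
E
```

```text
[254.61523451  46.05615456]
[242.57034234  -1.96964379]
t 18.05 pos [465.5  79.  144.3] yaw 98.5 F [-1.1  0.2  4.4] w 29.6
```

View pics/w7c.png

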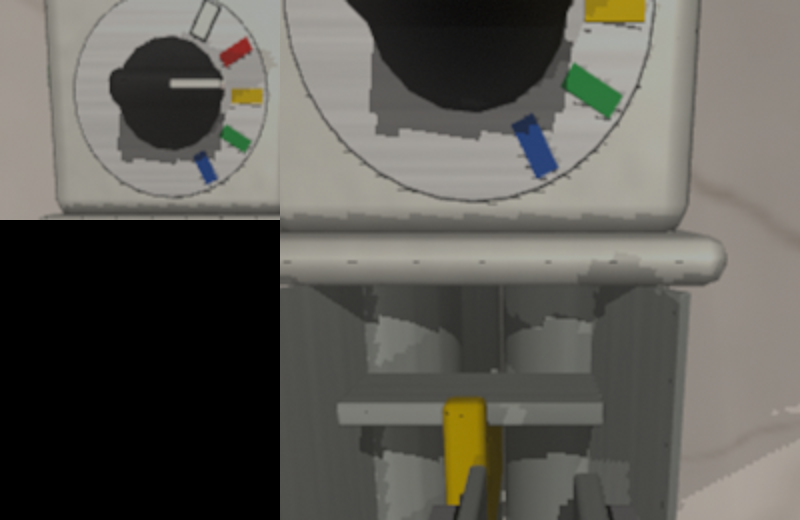

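Left part shows the pointer parallel to the sheeter's x axis (yellow mark), right part the yellow crossbar resting on the guide. Now I compute the storage bar from the first wrist picture.

```bash
python3 - <<'E'
from h import *
import pickle
p=dict(pickle.load(open('w7.pkl','rb')))
p['s']=dict(ee_pos=np.array([.54967,.00004,.23076]),ee_rot=np.array([[3e-5,1,-1.14e-3],[1,-3e-5,1e-4],[1e-4,-1.14e-3,-1]]))
g=cv2.imread('pics/wrist0.png').min(2).astype(int)
pts=[]
for v in range(5,300,15):
    lo,hi=430,545
    exp=527-(v/318)*75
    r=g[v,int(exp-22):int(exp+22)];k=np.nonzero(r<75)[0]
    if len(k): pts.append((k.mean()+int(exp-22),v,len(k)))
print(np.round(pts,1).tolist())
W=np.array([atz(p,u,v,.165) for u,v,_ in pts]);print(np.round(W[[0,-1]],4))
c=np.polyfit(W[:,1],W[:,0],1);print('x=',c,'yaw',-np.degrees(np.arctan(c[0])), 'resid',np.std(np.polyval(c,W[:,1])-W[:,0]))
E
```

```text
[[525.5, 5.0, 26.0], [526.5, 20.0, 34.0], [523.0, 35.0, 33.0], [513.5, 50.0, 22.0], [510.5, 65.0, 22.0], [507.0, 80.0, 21.0], [503.0, 95.0, 21.0], [499.5, 110.0, 20.0], [496.0, 125.0, 19.0], [492.5, 140.0, 20.0], [495.5, 155.0, 32.0], [492.0, 170.0, 31.0], [487.9, 185.0, 29.0], [478.5, 200.0, 18.0], [475.5, 215.0, 18.0], [471.5, 230.0, 18.0], [468.5, 245.0, 18.0], [465.0, 260.0, 17.0], [461.0, 275.0, 17.0], [458.0, 290.0, 17.0]]
[[ 0.6807  0.12    0.165 ]
 [ 0.6702 -0.048   0.165 ]]
x= [0.06615093 0.6734558 ] yaw -3.7846548938898237 resid 0.001436102504502028
```

>>> send_rows(
  translation=[
    [0, 0, -15],
    [0, 0, -30],
    [0, 0, -40],
    [0, 0, -40],
    [0, 0, -35],
    [0, 0, 0],
    [0, 0, 0],
  ],
  yaw=[0, 0, 0, 0, 0, 0, 0],
  gripper=[-1, -1, -1, -1, -1, -1, -1],
)

```text
clock: 18.63
ee_pos: [0.4659, 0.0791, 0.3052]
ee_rot: [[-0.148, 0.989, 0.004], [0.989, 0.148, 0.0], [-0.0, 0.004, -1.0]]
wrist_force: [-0.1, 0.2, -2.8]
gripper_width: 0.0293
grip_force: 41.0
```

>>> send_rows(
  translation=[
    [0, 0, 0],
    [0, 0, 0],
    [1, 20, 0],
    [1, 35, 0],
    [1, 35, 0],
    [1, 35, 0],
    [1, 35, 0],
    [0, 35, 0],
    [0, 16, 0],
    [0, 0, 0],
    [0, 0, 0],
    [0, 0, 0],
  ],
  yaw=[6.1, 6.1, 0, 0, 0, 0, 0, 0, 0, 0, 0, 0],
  gripper=[-1, -1, -1, -1, -1, -1, -1, -1, -1, -1, -1, -1],
)

```text
clock: 19.63
ee_pos: [0.6754, 0.0705, 0.3023]
ee_rot: [[0.064, 0.998, -0.002], [0.998, -0.064, -0.0], [-0.0, -0.002, -1.0]]
wrist_force: [0.2, 1.2, -1.7]
gripper_width: 0.0293
grip_force: 40.9
```

```bash
python3 - <<'E'
from h import *
import pickle
p=snap('wrist');save(p,'w8');pickle.dump(p,open('w8.pkl','wb'));tell()
E
```

```text
t 19.6833 pos [675.4  70.5 303. ] yaw 86.31 F [ 0.4 -0.  -1.7] w 29.3
```

View pics/w8.png

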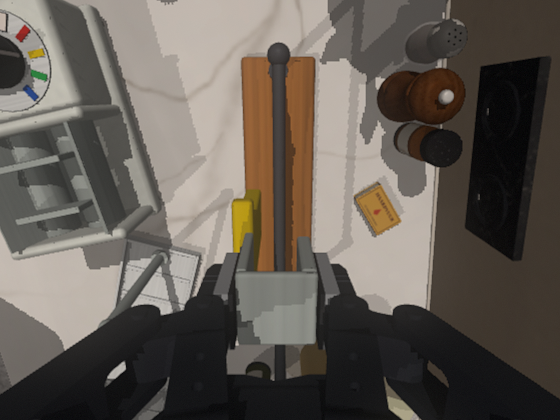

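The rail bar runs from (278,55) to (280,355), almost parallel to the tool; the held gauge's saddle is centred at (276,308).

```bash
python3 - <<'E'
from h import *
import pickle
p=pickle.load(open('w8.pkl','rb'));s=p['s'];R=s['ee_rot'];T=s['ee_pos']
g=p['frame'].min(2).astype(int)
for v in range(80,262,20):
    r=np.nonzero(g[v,262:296]<70)[0];u=r.mean()+262
    print(v,round(u,1),len(r),np.round(R.T@(atz(p,u,v,.165)-T)*1e3,1),np.round(atz(p,u,v,.165)*1e3,1))
print('post end',atz(p,278.5,55,.165))
E
```

```text
80 278.5 34 [ 86.4   2.2 137.3] [682.8 156.5 165. ]
100 278.5 34 [ 72.1   2.3 137.3] [681.9 142.3 165. ]
120 278.5 34 [ 57.3   2.3 137.3] [681.  127.6 165. ]
140 278.5 34 [ 42.1   2.3 137.3] [680.  112.4 165. ]
160 278.5 34 [ 26.4   2.3 137.3] [679.1  96.7 165. ]
180 278.5 34 [ 10.2   2.3 137.3] [678.   80.5 165. ]
200 278.5 34 [ -6.6   2.4 137.3] [677.   63.7 165. ]
220 278.5 34 [-24.    2.4 137.3] [675.9  46.4 165. ]
240 278.5 34 [-42.    2.4 137.3] [674.7  28.4 165. ]
260 278.5 34 [-60.6   2.4 137.3] [673.6   9.8 165. ]
post end [0.68393311 0.17373173 0.165     ]
```

>>> send_rows(
  translation=[
    [0, 1.5, 20],
    [0, 0, 38],
    [0, 0, 35],
    [0, 0, 15],
    [0, 0, 8],
    [0, 0, 8],
    [0, 0, 8],
    [0, 0, 8],
    [0, 0, 8],
    [0, 0, 6],
    [0, 0, 2],
    [0, 0, 1],
    [0, 0, 0],
    [0, 0, 0],
  ],
  yaw=[0, 0, 0, 0, 0, 0, 0, 0, 0, 0, 0, 0, 0, 0],
  gripper=[-1, -1, -1, -1, -1, -1, -1, -1, -1, -1, -1, -1, -1, -1],
)

```text
clock: 20.85
ee_pos: [0.678, 0.0703, 0.1472]
ee_rot: [[0.065, 0.998, 0.001], [0.998, -0.065, 0.0], [0.0, 0.001, -1.0]]
wrist_force: [-0.4, 0.7, -1.3]
gripper_width: 0.0292
grip_force: 40.9
```

>>> send_rows(
  translation=[
    [0, 0, 1],
    [0, 0, 1],
    [0, 0, 1],
    [0, 0, 0],
    [0, 0, 0],
    [0, 0, 0],
    [0, 0, 0],
    [0, 0, 0],
    [0, 0, 0],
    [0, 0, 0],
    [0, 0, 0],
    [0, 0, 0],
  ],
  yaw=[0, 0, 0, 0, 0, 0, 0, 0, 0, 0, 0, 0],
  gripper=[-1, -1, -1, -1, 0.3, 0.3, 0.3, 0.3, 0.3, 0.3, 0.3, 0.3],
)

```text
clock: 21.85
ee_pos: [0.6778, 0.0703, 0.1438]
ee_rot: [[0.065, 0.998, 0.0], [0.998, -0.065, -0.0], [-0.0, 0.0, -1.0]]
wrist_force: [0.1, 0.2, -0.0]
gripper_width: 0.0555
grip_force: 0.0
```

>>> send_rows(
  translation=[
    [0, 0, -15],
    [0, 0, -25],
    [0, 0, -35],
    [0, 0, -35],
    [0, 0, -35],
    [0, 0, 0],
    [0, 0, 0],
  ],
  yaw=[0, 0, 0, 0, 0, 0, 0],
  gripper=[0.3, 0.3, 0.3, 0.3, 0.3, 0.3, 0.3],
)

```text
clock: 22.43
ee_pos: [0.6785, 0.0703, 0.2911]
ee_rot: [[0.064, 0.998, 0.004], [0.998, -0.064, 0.0], [0.0, 0.004, -1.0]]
wrist_force: [-0.3, 0.4, -2.1]
gripper_width: 0.0554
grip_force: 0.0
```

```bash
python3 - <<'E'
from h import *
import pickle
p=snap('wrist');save(p,'w9');pickle.dump(p,open('w9.pkl','wb'))
q=snap('scene');save(q,'s9')
for pp in (p,q):
  for n in("gauge_yellow","gauge_green"):
    print(n,[(np.round(d['location'],4).tolist(),round(d['p'],2)) for d in spot_in(pp,n)[:2]])
c=cv2.resize(q['frame'][170:330,210:430],(0,0),fx=2,fy=2)
o=np.zeros((420,800,3),np.uint8);o[:,:360]=p['frame'][:,100:460];o[:320,360:800]=c
cv2.imwrite('pics/s9c.png',o[:,:,::-1])
tell([.4335,.1905,.25],8.45)
E
```

```text
gauge_yellow [([0.6756, 0.0715, 0.1711], 0.59)]
gauge_green []
gauge_yellow [([0.6577, 0.0622, 0.1312], 0.72)]
gauge_green [([0.4328, -0.2264, 0.1308], 0.58)]
t 22.7333 pos [677.5  70.3 287.5] yaw 86.3 F [0.2 0.4 0.4] w 55.4
yaw cmd 77.85
shift after yaw [-223.7 -154.8   37.5]
```

View pics/s9c.png

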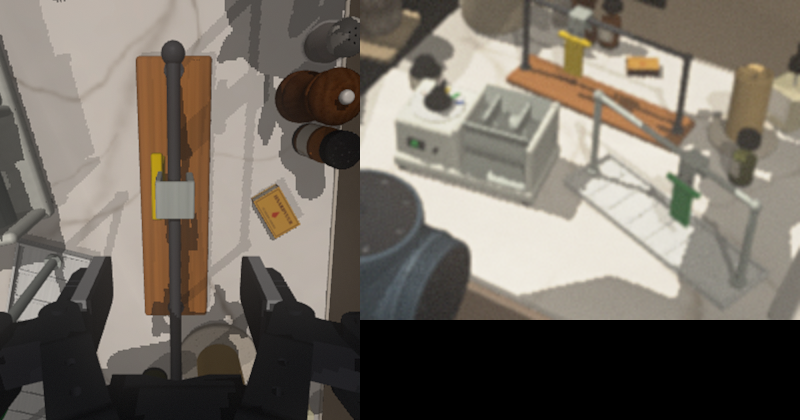

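Yellow hangs on the rail, green remains at the drainer. Now the dial to green.

>>> send_rows(
  translation=[
    [0, 0, 0],
    [0, 0, 0],
    [0, 0, 0],
    [0, 0, 0],
    [0, 0, 0],
    [0, 0, 0],
    [0, 0, 0],
    [0, 0, 0],
    [0, 0, 0],
    [0, 0, 0],
    [0, 0, 0],
    [0, 0, 0],
  ],
  yaw=[7, 7, 7, 7, 7, 7, 7, 7, 7, 7, 7, 0.9],
  gripper=[0, 0, 0, 0, 0, 0, 0, 0, 0, 0, 0, 0],
)

```text
clock: 23.73
ee_pos: [0.6776, 0.0703, 0.2881]
ee_rot: [[0.99, 0.14, -0.001], [0.14, -0.99, -0.0], [-0.001, -0.0, -1.0]]
wrist_force: [-0.1, 0.4, 0.5]
gripper_width: 0.0425
grip_force: 0.0
```

>>> send_rows(
  translation=[
    [-16, -11, 0],
    [-28, -19, 0],
    [-28, -19, 0],
    [-28, -20, 0],
    [-28, -20, 0],
    [-28, -20, 0],
    [-28, -20, 0],
    [-24, -16, 0],
    [-16, -10, 0],
    [0, 0, 20],
    [0, 0, 20],
    [0, 0, 0],
    [0, 0, 0],
  ],
  yaw=[0, 0, 0, 0, 0, 0, 0, 0, 0, 0, 0, 0, 0],
  gripper=[0, 0, 0, 0, 0, 0, 0, 0, 0, 0, 0, 0, 0],
)

```text
clock: 24.82
ee_pos: [0.4333, 0.1908, 0.2485]
ee_rot: [[0.989, 0.148, -0.002], [0.148, -0.989, -0.001], [-0.002, 0.0, -1.0]]
wrist_force: [0.6, -1.2, 0.0]
gripper_width: 0.0426
grip_force: 0.0
```

```bash
python3 - <<'E'
from h import *
s=tell([.4345,.1908,.117],8.45);print(s['qpos'])
E
```

```text
t 24.8167 pos [433.3 190.8 248.5] yaw 8.53 F [ 0.6 -1.2  0. ] w 42.6
yaw cmd 0.08
shift after yaw [  1.2   0.2 131.5]
[ 1.81331598e+01  1.10077312e+01  1.04252912e+02 -1.49793723e-03
  6.48448218e+01  9.96052168e+01]
```

>>> send_rows(
  translation=[
    [1, 0, 20],
    [0, 0, 38],
    [0, 0, 38],
    [0, 0, 25],
    [0, 0, 10],
    [0, 0, 0],
    [0, 0, 0],
    [0, 0, 0],
    [0, 0, 0],
    [0, 0, 0],
    [0, 0, 0],
    [0, 0, 0],
  ],
  yaw=[0, 0, 0, 0, 0, 0, 0, 0, 0, 0, 0, 0],
  gripper=[0, 0, 0, 0, 0, 0, -1, -1, -1, -1, -1, -1],
  grip_force=40,
)

```text
clock: 25.82
ee_pos: [0.4357, 0.1915, 0.1198]
ee_rot: [[0.989, 0.146, 0.004], [0.146, -0.989, 0.001], [0.004, -0.001, -1.0]]
wrist_force: [0.2, -0.2, 5.8]
gripper_width: 0.0126
grip_force: 40.4
```

>>> send_rows(
  translation=[
    [0, 0, 0],
    [0, 0, 0],
    [0, 0, 0],
    [0, 0, 0],
    [0, 0, 0],
    [0, 0, 0],
    [0, 0, 0],
    [0, 0, 0],
    [0, 0, 0],
  ],
  yaw=[5, 5.5, 5.5, 5.5, 5.5, 4.5, 0, 0, 0],
  gripper=[-1, -1, -1, -1, -1, -1, -1, -1, -1],
)

```text
clock: 26.57
ee_pos: [0.4356, 0.1906, 0.1197]
ee_rot: [[0.92, -0.392, 0.003], [-0.392, -0.92, -0.001], [0.003, -0.001, -1.0]]
wrist_force: [-0.7, -8.2, 8.7]
gripper_width: 0.0119
grip_force: 40.8
```

>>> send_rows(
  translation=[
    [0, 0, 0],
    [0, 0, 0],
    [0, 0, 0],
    [0, 0, -30],
    [0, 0, -35],
    [0, 0, -35],
    [0, 0, -30],
    [0, 0, 0],
    [0, 0, 0],
    [0, 0, 0],
    [0, 0, 0],
    [0, 0, 0],
    [0, 0, 0],
    [0, 0, 0],
    [0, 0, 0],
    [0, 0, 0],
    [0, 0, 0],
    [0, 0, 0],
    [0, 0, 0],
  ],
  yaw=[0, 0, 0, 0, 0, -6.8, -7, -7, -7, -7, -7, -7, -7, -7, -7, -7, -7, -7, -3],
  gripper=[0, 0, 0, 0, 0, 0, 0, 0, 0, 0, 0, 0, 0, 0, 0, 0, 0, 0, 0],
)

```text
clock: 28.15
ee_pos: [0.4345, 0.1912, 0.2481]
ee_rot: [[0.324, 0.946, 0.0], [0.946, -0.324, 0.0], [0.0, 0.0, -1.0]]
wrist_force: [0.4, 1.0, -0.3]
gripper_width: 0.0426
grip_force: 0.0
```

>>> send_rows(
  translation=[
    [-16, 6, 0],
    [-30, 12, 0],
    [-30, 12, 0],
    [-30, 12, 0],
    [-30, 12, 0],
    [-30, 12, 0],
    [-30, 12, 0],
    [-30, 12, 0],
    [-30, 12, 0],
    [-30, 12, 0],
    [-30, 12, 0],
    [-30, 12, 0],
    [-30, 11, 0],
    [-14, 3, 0],
    [0, 0, 0],
    [0, 0, 0],
    [0, 0, 0],
  ],
  yaw=[0, 0, 0, 0, 0, 0, 0, 0, 0, 0, 0, 0, 0, 0, 0, 0, 0],
  gripper=[1, 1, 1, 1, 1, 1, 1, 1, 1, 1, 1, 1, 1, 1, 1, 1, 1],
)

```text
clock: 29.57
ee_pos: [0.4491, -0.2264, 0.2479]
ee_rot: [[0.33, 0.944, 0.0], [0.944, -0.33, 0.0], [0.0, -0.0, -1.0]]
wrist_force: [-0.2, -0.5, -0.5]
gripper_width: 0.0854
grip_force: 0.0
```

```bash
python3 - <<'E'
from h import *
import pickle
p=snap('wrist');save(p,'w10')
for n in("gauge_green",'thickness_dial'):
    print(n,[(np.round(d['location'],4).tolist(),round(d['p'],2)) for d in spot_in(p,n)[:2]])
tell([.4503,-.227,.143],70.7)
f=p['frame'];hsv=cv2.cvtColor(f,cv2.COLOR_RGB2HSV);m=(hsv[...,0]>45)&(hsv[...,0]<85)&(hsv[...,1]>120)
n,l,st,c=cv2.connectedComponentsWithStats(m.astype(np.uint8));print([(x.tolist()) for x in st[1:] if x[4]>40])
x,y,w,h,_=max(st[1:].tolist(),key=lambda r:r[4]);print('crossbar mid',atz(p,x+w/2,y+h/2,.133))
E
```

```text
gauge_green [([0.4466, -0.2248, 0.1681], 0.62)]
thickness_dial []
t 29.7167 pos [ 449.3 -226.3  248. ] yaw 70.77 F [ 0.   0.4 -0.1] w 85.4
yaw cmd 0.07
shift after yaw [ -0.3   1.2 105. ]
[[250, 161, 12, 76, 448]]
crossbar mid [ 0.43541483 -0.22082194  0.133     ]
```

>>> send_rows(
  translation=[
    [0, 1, 20],
    [0, 0, 30],
    [0, 0, 30],
    [0, 0, 19],
    [0, 0, 5],
    [0, 0, 0],
    [0, 0, 0],
    [0, 0, 0],
    [0, 0, 0],
    [0, 0, 0],
    [0, 0, 0],
    [0, 0, 0],
    [0, 0, 0],
    [0, 0, 0],
  ],
  yaw=[0, 0, 0, 0, 0, 0, 0, 0, 0, 0, 0, 0, 0, 0],
  gripper=[1, 1, 1, 1, 1, 1, -1, -1, -1, -1, -1, -1, -1, -1],
  grip_force=40,
)

```text
clock: 30.88
ee_pos: [0.4504, -0.2278, 0.1446]
ee_rot: [[0.331, 0.944, 0.001], [0.944, -0.331, -0.001], [-0.0, 0.001, -1.0]]
wrist_force: [-0.3, 0.6, 6.8]
gripper_width: 0.0296
grip_force: 41.5
```

>>> send_rows(
  translation=[
    [0, 0, -20],
    [0, 0, -30],
    [0, 0, -40],
    [0, 0, -40],
    [0, 0, -30],
    [0, 0, 0],
    [0, 0, 0],
    [0, 0, 0],
  ],
  yaw=[0, 0, 0, -6.8, -7, -7, -7, 0],
  gripper=[-1, -1, -1, -1, -1, -1, -1, -1],
)

```text
clock: 31.55
ee_pos: [0.4499, -0.2275, 0.3041]
ee_rot: [[-0.153, 0.988, 0.0], [0.988, 0.153, -0.0], [-0.0, 0.0, -1.0]]
wrist_force: [0.3, 0.4, -1.8]
gripper_width: 0.0294
grip_force: 40.7
```

```bash
python3 - <<'E'
from h import *
tell([.4655,.0790,.3],98.47)
E
```

```text
t 31.55 pos [ 449.9 -227.5  304.1] yaw 98.82 F [ 0.3  0.4 -1.8] w 29.4
yaw cmd 0.35
shift after yaw [300.9  60.6   4.1]
```

>>> send_rows(
  translation=[
    [15, 3, 0],
    [28, 6, 0],
    [30, 6, 0],
    [30, 6, 0],
    [30, 6, 0],
    [30, 6, 0],
    [30, 6, 0],
    [30, 6, 0],
    [30, 6, 0],
    [28, 6, 0],
    [20, 4, 0],
    [0, 0, 0],
    [0, 0, 0],
    [0, 0, 0],
    [0, 0, 0],
  ],
  yaw=[0, 0, 0, 0, 0, 0, 0, 0, 0, 0, 0, 0, 0, 0, 0],
  gripper=[-1, -1, -1, -1, -1, -1, -1, -1, -1, -1, -1, -1, -1, -1, -1],
)

```text
clock: 32.8
ee_pos: [0.4658, 0.0784, 0.3036]
ee_rot: [[-0.145, 0.989, -0.0], [0.989, 0.145, -0.0], [-0.0, -0.001, -1.0]]
wrist_force: [0.3, -0.1, -1.8]
gripper_width: 0.0294
grip_force: 40.7
```

```bash
python3 - <<'E'
from h import *
import pickle
tell([.4655,.0790,.1875],98.47)
p=snap('wrist');pickle.dump(p,open('w11.pkl','wb'))
f=cv2.resize(p['frame'][0:300,150:430],(0,0),fx=2,fy=2,interpolation=cv2.INTER_CUBIC)
cv2.imwrite('pics/w11c.png',cv2.convertScaleAbs(f,alpha=1.4)[:,:,::-1])
E
```

```text
t 32.8 pos [465.8  78.4 303.6] yaw 98.36 F [ 0.3 -0.1 -1.8] w 29.4
yaw cmd -0.11
shift after yaw [  0.7  -0.2 116.1]
```

View pics/w11c.png

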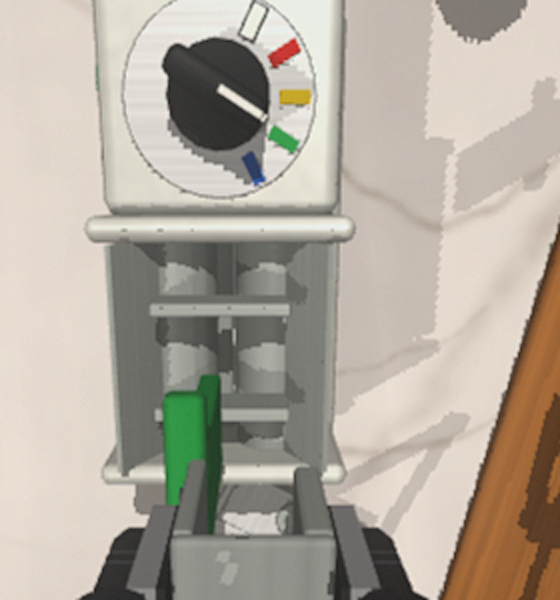

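The pointer stands on the green mark; the green gauge hangs straight in the grip. Lowering now.

>>> send_rows(
  translation=[
    [0.5, 0, 20],
    [0, 0, 30],
    [0, 0, 30],
    [0, 0, 25],
    [0, 0, 15],
    [0, 0, 4],
    [0, 0, 4],
    [0, 0, 3],
    [0, 0, 3],
    [0, 0, 2],
    [0, 0, 0],
    [0, 0, 0],
  ],
  yaw=[0, 0, 0, 0, 0, 0, 0, 0, 0, 0, 0, 0],
  gripper=[-1, -1, -1, -1, -1, -1, -1, -1, -1, -1, -1, -1],
)

```text
clock: 33.85
ee_pos: [0.466, 0.0796, 0.1682]
ee_rot: [[-0.148, 0.989, 0.001], [0.989, 0.148, 0.0], [-0.0, 0.001, -1.0]]
wrist_force: [-0.1, 0.5, -2.4]
gripper_width: 0.0291
grip_force: 40.7
```

>>> send_rows(
  translation=[
    [0, 0, 2],
    [0, 0, 2],
    [0, 0, 2],
    [0, 0, 2],
    [0, 0, 0],
    [0, 0, 0],
  ],
  yaw=[0, 0, 0, 0, 0, 0],
  gripper=[-1, -1, -1, -1, -1, -1],
)

```text
clock: 34.35
ee_pos: [0.4657, 0.0796, 0.1597]
ee_rot: [[-0.148, 0.989, -0.0], [0.989, 0.148, -0.0], [0.0, -0.0, -1.0]]
wrist_force: [-0.3, -0.0, -1.6]
gripper_width: 0.0295
grip_force: 40.7
```

Still no lateral force; continuing.

>>> send_rows(
  translation=[
    [0, 0, 2],
    [0, 0, 2],
    [0, 0, 2],
    [0, 0, 2],
    [0, 0, 2],
    [0, 0, 2],
    [0, 0, 2],
    [0, 0, 0],
    [0, 0, 0],
  ],
  yaw=[0, 0, 0, 0, 0, 0, 0, 0, 0],
  gripper=[-1, -1, -1, -1, -1, -1, -1, -1, -1],
)

```text
clock: 35.1
ee_pos: [0.4658, 0.0796, 0.1457]
ee_rot: [[-0.148, 0.989, -0.0], [0.989, 0.148, -0.0], [0.0, -0.0, -1.0]]
wrist_force: [0.9, 0.9, -1.3]
gripper_width: 0.0297
grip_force: 40.7
```

>>> send_rows(
  translation=[
    [0, 0, 0.5],
    [0, 0, 0.5],
    [0, 0, 0.5],
    [0, 0, 0],
    [0, 0, 0],
    [0, 0, 0],
    [0, 0, 0],
    [0, 0, 0],
    [0, 0, 0],
    [0, 0, 0],
  ],
  yaw=[0, 0, 0, 0, 0, 0, 0, 0, 0, 0],
  gripper=[-1, -1, -1, -1, -1, -1, -1, -1, -1, -1],
)

```text
clock: 35.93
ee_pos: [0.4659, 0.0796, 0.1447]
ee_rot: [[-0.148, 0.989, 0.0], [0.989, 0.148, 0.0], [-0.0, 0.0, -1.0]]
wrist_force: [-1.3, -0.1, 5.3]
gripper_width: 0.0293
grip_force: 41.6
```

>>> send_rows(
  translation=[
    [0, 0, 0],
    [0, 0, 0],
    [0, 0, 0],
    [0, 0, 0],
    [0, 0, 0],
    [0, 0, -15],
    [0, 0, -30],
    [0, 0, -40],
    [0, 0, -40],
    [0, 0, -35],
    [0, 0, 0],
    [0, 0, 0],
    [0, 0, 0],
  ],
  yaw=[0, 0, 0, 0, 0, 0, 0, 0, 0, 0, 6.1, 6.1, 0],
  gripper=[-1, -1, -1, -1, -1, -1, -1, -1, -1, -1, -1, -1, -1],
)

```text
clock: 37.02
ee_pos: [0.4658, 0.0796, 0.3046]
ee_rot: [[0.069, 0.998, 0.001], [0.998, -0.069, 0.0], [0.0, 0.001, -1.0]]
wrist_force: [-1.6, -0.3, -2.9]
gripper_width: 0.0295
grip_force: 41.0
```

>>> send_rows(
  translation=[
    [-5, 16, 0],
    [-10, 32, 0],
    [-10, 32, 0],
    [-10, 32, 0],
    [-10, 32, 0],
    [-10, 32, 0],
    [-8, 24, 0],
    [-3, 12, 0],
    [0, 0, 0],
    [0, 0, 0],
    [0, 0, 0],
    [0, 0, 0],
  ],
  yaw=[0, 0, 0, 0, 0, 0, 0, 0, 0, 0, 0, 0],
  gripper=[-1, -1, -1, -1, -1, -1, -1, -1, -1, -1, -1, -1],
)

```text
clock: 38.02
ee_pos: [0.6724, 0.0005, 0.3045]
ee_rot: [[0.063, 0.998, -0.0], [0.998, -0.063, 0.0], [0.0, -0.0, -1.0]]
wrist_force: [-0.2, 0.9, -1.4]
gripper_width: 0.0291
grip_force: 41.1
```

```bash
python3 - <<'E'
from h import *
import pickle
p=snap('wrist');pickle.dump(p,open('w12.pkl','wb'))
s=tell([.6733,0,.147],86.3)
for n in("gauge_yellow","gauge_green"): print(n,[(np.round(d['location'],4).tolist(),round(d['p'],2)) for d in spot_in(p,n)[:2]])
print('bar u expected at y=.03,.12',proj(p,[.6743+.0645*.03-.001,.03,.165]),proj(p,[.6743+.0645*.12,.12,.165]))
g=p['frame'].max(2).astype(int)
for v in (60,100,120,240,250):print(v,g[v,258:300:2].tolist())
E
```

```text
t 38.0667 pos [6.725e+02 5.000e-01 3.047e+02] yaw 86.37 F [-0.2 -0.1 -1.9] w 29.2
yaw cmd 0.07
shift after yaw [ -0.5   0.9 157.7]
gauge_yellow [([0.675, 0.0713, 0.1698], 0.78)]
gauge_green [([0.668, 0.0026, 0.3306], 0.97)]
bar u expected at y=.03,.12 [276.85679139 155.59664041] [278.38272716  31.14932053]
60 [142, 140, 136, 133, 138, 132, 87, 56, 64, 66, 62, 55, 46, 70, 78, 58, 121, 115, 112, 113, 113]
100 [128, 146, 144, 142, 140, 139, 139, 139, 140, 142, 143, 141, 139, 140, 140, 139, 135, 136, 141, 135, 110]
120 [127, 142, 140, 138, 136, 137, 134, 135, 137, 137, 139, 137, 135, 137, 137, 136, 132, 134, 137, 131, 114]
240 [49, 99, 132, 126, 122, 124, 123, 63, 50, 62, 60, 56, 46, 70, 74, 64, 56, 107, 103, 87, 77]
250 [73, 135, 129, 126, 122, 124, 115, 44, 41, 63, 60, 56, 44, 50, 61, 58, 96, 120, 118, 88, 57]
```

>>> send_rows(
  translation=[
    [0, 1.5, 20],
    [0, 0, 38],
    [0, 0, 35],
    [0, 0, 15],
    [0, 0, 8],
    [0, 0, 8],
    [0, 0, 8],
    [0, 0, 8],
    [0, 0, 8],
    [0, 0, 6],
    [0, 0, 3],
    [0, 0, 0],
    [0, 0, 0],
  ],
  yaw=[0, 0, 0, 0, 0, 0, 0, 0, 0, 0, 0, 0, 0],
  gripper=[-1, -1, -1, -1, -1, -1, -1, -1, -1, -1, -1, -1, -1],
)

```text
clock: 39.25
ee_pos: [0.6747, -0.0, 0.1475]
ee_rot: [[0.065, 0.998, 0.0], [0.998, -0.065, -0.0], [0.0, 0.0, -1.0]]
wrist_force: [0.2, -0.5, -2.1]
gripper_width: 0.0294
grip_force: 40.9
```

>>> send_rows(
  translation=[
    [0, 0, 1],
    [0, 0, 1],
    [0, 0, 1],
    [0, 0, 0],
    [0, 0, 0],
    [0, 0, 0],
    [0, 0, 0],
    [0, 0, 0],
    [0, 0, 0],
    [0, 0, 0],
    [0, 0, 0],
    [0, 0, 0],
  ],
  yaw=[0, 0, 0, 0, 0, 0, 0, 0, 0, 0, 0, 0],
  gripper=[-1, -1, -1, -1, 0.3, 0.3, 0.3, 0.3, 0.3, 0.3, 0.3, 0.3],
)

```text
clock: 40.25
ee_pos: [0.6746, -0.0, 0.1443]
ee_rot: [[0.064, 0.998, -0.0], [0.998, -0.064, -0.0], [-0.0, -0.0, -1.0]]
wrist_force: [-0.1, -0.0, 0.2]
gripper_width: 0.0559
grip_force: 0.0
```

>>> send_rows(
  translation=[
    [0, 0, -15],
    [0, 0, -25],
    [0, 0, -35],
    [0, 0, -35],
    [0, 0, -25],
    [0, 0, 0],
    [0, 0, 0],
    [0, 0, 0],
    [0, 0, 0],
    [0, 0, 0],
    [0, 0, 0],
    [0, 0, 0],
    [0, 0, 0],
    [0, 0, 0],
    [0, 0, 0],
  ],
  yaw=[0, 0, 0, 0, 0, 7, 7, 7, 7, 7, 7, 7, 7, 7, 7],
  gripper=[0.3, 0.3, 0.3, 0.3, 0.3, 0, 0, 0, 0, 0, 0, 0, 0, 0, 0],
)

```text
clock: 41.5
ee_pos: [0.6746, -0.0, 0.2793]
ee_rot: [[0.961, 0.275, -0.0], [0.275, -0.961, 0.0], [-0.0, -0.0, -1.0]]
wrist_force: [-0.9, 1.0, 0.8]
gripper_width: 0.0426
grip_force: 0.0
```

>>> send_rows(
  translation=[
    [0, 0, 0],
    [0, 0, 0],
    [0, 0, 0],
    [0, 0, 0],
    [0, 0, 0],
    [0, 0, 0],
    [0, 0, 0],
    [0, 0, 0],
  ],
  yaw=[7, 7, 7, 7, 7, 4.4, 0, 0],
  gripper=[0, 0, 0, 0, 0, 0, 0, 0],
)

```text
clock: 42.17
ee_pos: [0.6746, -0.0001, 0.2793]
ee_rot: [[0.921, -0.39, -0.0], [-0.39, -0.921, -0.0], [-0.0, 0.0, -1.0]]
wrist_force: [-0.1, -0.6, -0.7]
gripper_width: 0.0427
grip_force: 0.0
```

```bash
python3 - <<'E'
from h import *
tell([.4352,.1908,.25],-23.1)
q=snap('scene')
for n in("gauge_yellow","gauge_green"): print(n,[(np.round(d['location'],4).tolist(),round(d['p'],2)) for d in spot_in(q,n)[:2]])
E
```

```text
t 42.1667 pos [ 6.746e+02 -1.000e-01  2.793e+02] yaw -22.95 F [-0.1 -0.6 -0.7] w 42.7
yaw cmd 0.15
shift after yaw [-295.1  -81.6   29.3]
gauge_yellow [([0.6704, 0.0817, 0.1306], 0.76)]
gauge_green [([0.6594, -0.0027, 0.1301], 0.93)]
```

>>> send_rows(
  translation=[
    [-15, -4, 0],
    [-30, -8, 0],
    [-30, -8, 0],
    [-30, -8, 0],
    [-30, -8, 0],
    [-30, -9, 0],
    [-30, -9, 0],
    [-30, -9, 0],
    [-30, -9, 0],
    [-25, -7, 0],
    [-15, -3, 0],
    [0, 0, 20],
    [0, 0, 10],
    [0, 0, 0],
    [0, 0, 0],
  ],
  yaw=[0, 0, 0, 0, 0, 0, 0, 0, 0, 0, 0, 0, 0, 0, 0],
  gripper=[0, 0, 0, 0, 0, 0, 0, 0, 0, 0, 0, 0, 0, 0, 0],
)

```text
clock: 43.57
ee_pos: [0.4355, 0.1909, 0.2491]
ee_rot: [[0.92, -0.392, -0.001], [-0.392, -0.92, -0.0], [-0.001, 0.001, -1.0]]
wrist_force: [0.6, 0.8, -0.1]
gripper_width: 0.0428
grip_force: 0.0
```

```bash
python3 - <<'E'
from h import *
tell([.4352,.1908,.118],-23.1)
q=snap('scene')
for n in("gauge_yellow","gauge_green"): print(n,[(np.round(d['location'],4).tolist(),round(d['p'],2)) for d in spot_in(q,n)[:2]])
c=cv2.resize(q['frame'][150:310,210:430],(0,0),fx=3,fy=3);cv2.imwrite('pics/s13c.png',c[:,:,::-1])
E
```

```text
t 43.5667 pos [435.5 190.9 249.1] yaw -23.09 F [ 0.6  0.8 -0.1] w 42.8
yaw cmd 0.01
shift after yaw [ -0.3   0.2 131.1]
gauge_yellow [([0.6602, 0.0847, 0.13], 0.57)]
gauge_green [([0.6587, -0.0037, 0.1295], 0.8)]
```

View pics/s13c.png

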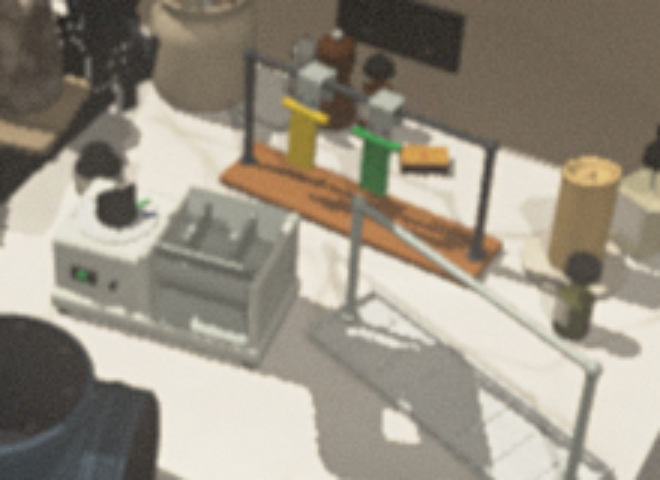

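Yellow and green both hang on the storage bar and the drainer is empty. Now the dial goes back to white.

>>> send_rows(
  translation=[
    [0, 0, 20],
    [0, 0, 38],
    [0, 0, 38],
    [0, 0, 25],
    [0, 0, 9],
    [0, 0, 0],
    [0, 0, 0],
    [0, 0, 0],
    [0, 0, 0],
    [0, 0, 0],
    [0, 0, 0],
    [0, 0, 0],
  ],
  yaw=[0, 0, 0, 0, 0, 0, 0, 0, 0, 0, 0, 0],
  gripper=[0, 0, 0, 0, 0, 0, -1, -1, -1, -1, -1, -1],
  grip_force=40,
)

```text
clock: 44.72
ee_pos: [0.4361, 0.1906, 0.1213]
ee_rot: [[0.92, -0.392, 0.002], [-0.392, -0.92, -0.001], [0.002, -0.0, -1.0]]
wrist_force: [-2.0, -8.9, 9.7]
gripper_width: 0.0121
grip_force: 39.3
```

>>> send_rows(
  translation=[
    [0, 0, 0],
    [0, 0, 0],
    [0, 0, 0],
    [0, 0, 0],
    [0, 0, 0],
    [0, 0, 0],
    [0, 0, 0],
    [0, 0, 0],
    [0, 0, 0],
    [0, 0, 0],
    [0, 0, 0],
    [0, 0, 0],
    [0, 0, 0],
    [0, 0, 0],
    [0, 0, 0],
    [0, 0, 0],
    [0, 0, 0],
    [0, 0, 0],
    [0, 0, 0],
  ],
  yaw=[-3, -6, -6, -6, -6, -6, -6, -6, -6, -6, -6, -6, -6, -6, -6, -5, -3, 0, 0],
  gripper=[-1, -1, -1, -1, -1, -1, -1, -1, -1, -1, -1, -1, -1, -1, -1, -1, -1, -1, -1],
)

```text
clock: 46.3
ee_pos: [0.4347, 0.1933, 0.1213]
ee_rot: [[0.312, 0.95, -0.0], [0.95, -0.312, 0.004], [0.004, -0.002, -1.0]]
wrist_force: [-12.5, 17.6, 12.5]
gripper_width: 0.0121
grip_force: 40.0
```

>>> send_rows(
  translation=[
    [0, 0, 0],
    [0, 0, 0],
    [0, 0, 0],
    [0, 0, 0],
    [0, 0, -20],
    [0, 0, -35],
    [0, 0, -35],
    [0, 0, -35],
    [0, 0, -35],
    [-30, 0, -35],
    [-30, 0, 0],
    [-30, 0, 0],
    [0, 0, 0],
    [0, 0, 0],
  ],
  yaw=[0, 0, 0, 0, 0, 0, 0, 0, 0, 0, 0, 0, 0, 0],
  gripper=[0, 0, 0, 0, 0, 0, 0, 0, 0, 0, 0, 0, 0, 0],
)

```text
clock: 47.47
ee_pos: [0.4083, 0.1074, 0.3114]
ee_rot: [[0.313, 0.95, 0.001], [0.95, -0.313, 0.0], [0.0, 0.001, -1.0]]
wrist_force: [0.4, 0.2, 0.2]
gripper_width: 0.0426
grip_force: 0.0
```

```bash
python3 - <<'E'
from h import *
p=snap('wrist');save(p,'w14');tell()
E
```

```text
t 47.5167 pos [408.5 108.1 311.2] yaw 71.82 F [0.8 0.9 0.5] w 42.8
```

View pics/w14.png

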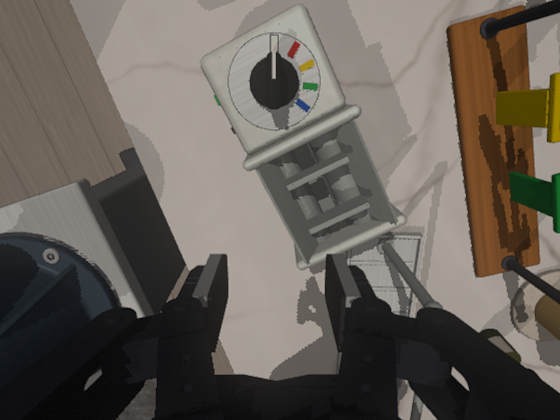

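The pointer stands on the white mark at (274,50), and both gauges hang on the rail.

```bash
python3 -c "
from h import *
print(close_job())"
```

```text
the job is handed in; nothing more can be done
None
```

I checked the two gauges that were there, yellow then green, each at its colour's mark. Both now hang on the storage rail, the dial is back at white, and the job is handed in; the hand-in returned no verdict.

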